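Fetch the nested specimen dish from behind the bottles

TASK

Stand the drink can, the square bottle and the six-sided jar out of the way on the side tray, all three. Then take the upper steel dish off the nested pair they were hemming in, leaving the lower dish where it is, and set it upright in the middle of the inspection base's round white plate. After that put the can, the bottle and the jar back upright, each centred on the black rubber coaster of its own shape: can on the round one, bottle on the square one, jar on the six-sided one; keep all of them upright throughout.

Things in the scene. Friction and masses are not known exactly. Their poses are not given: they have to be found in the camera images.
- can: Slim plain aluminium drink can, round, 53 mm diameter, 136 mm tall, straight-sided from 6 to 129 mm, about 0.22 kg. It starts on the round coaster. Origin at the centre of its underside, z up along its axis. 
- square_bottle: White plastic bottle with a square body 44 x 44 mm and 116 mm tall, flat sides across its x and y axes, with a round 28 mm cap on top (134 mm in all), about 0.2 kg. It starts on the square coaster. Origin at the centre of its underside, z up along its axis. 
- hex_jar: Six-sided amber glass jar, 46 mm across its flats, glass 112 mm tall, with a round 42 mm steel lid on top (128 mm in all), about 0.24 kg. One pair of flats faces along +x and -x of its own frame, the others at 60 degrees to that. It starts on the six-sided coaster. Origin at the centre of its underside, z up along its axis. 
- top_dish: Upper, smaller steel dish of the nested pair, filled level with hard white resin: round, 36 mm tall, foot 40 mm wide, wall flaring to 50 mm, upright 54 mm rim band from 27 to 36 mm height; 100 g. It starts loose in the lower dish, its underside 18 mm above the lower one's, so that 9 mm lie free between the lower rim's top and its own rim band. Origin at the centre of its underside, z up along its axis. 
- lower_dish: Lower, slightly larger steel dish of the nested pair, open: 36 mm tall, rim 62 mm diameter, thick floor 18 mm; 110 g. It stands loose on a fixed 5 mm rubber pad, with the coasters around it at 70 mm from centre to centre on three sides. It must stay there. Origin at the centre of its underside, z up along its axis. 
- coaster_round: Fixed round black rubber coaster, 68 mm diameter, 5 mm thick: home of the can. Origin at the centre of its underside, z up along its axis. 
- coaster_square: Fixed square black rubber coaster, 62 x 62 mm, 5 mm thick: home of the square bottle. Origin at the centre of its underside, z up along its axis. 
- coaster_hex: Fixed six-sided black rubber coaster, 64 mm across flats, 5 mm thick: home of the six-sided jar. Origin at the centre of its underside, z up along its axis. 
- side_tray: Fixed shallow grey plastic tray, the side area: outside 270 mm along its x, 120 mm along its y, walls 4 mm thick and 12 mm high, floor 4 mm above the table; empty at the start, with room for the three in a row along its x. Origin at the centre of its underside, z up along its axis. 
- inspection_base: Fixed black inspection base for a microscope, a box 130 x 130 x 30 mm with a flat top 30 mm above the table, in its middle a flush round white plate of 72 mm diameter. Origin at the centre of its underside, z up along its axis. 
There are look-alikes about, which are no part of the job. What is shaped like the coaster_hex but red is not meant. What is shaped like the coaster_round but purple is not meant.

How it is judged:
On the way, in this order (a step that is already met when the one before it is completed fails the run):
1. can, square bottle and six-sided jar all stand upright on the side tray, the upper dish still in the lower one (x of can in the frame of side_tray between -0.125 and 0.125 m and y of can in the frame of side_tray between -0.05 and 0.05 m and z of can in the frame of side_tray between 0.001 and 0.009 m and angle between each of can, square_bottle, hex_jar's own z axis and vertical below 0.12 rad and linear speed of each of can, square_bottle, hex_jar below 0.03 m/s and x of square_bottle in the frame of side_tray between -0.125 and 0.125 m and y of square_bottle in the frame of side_tray between -0.05 and 0.05 m and z of square_bottle in the frame of side_tray between 0.001 and 0.009 m and x of hex_jar in the frame of side_tray between -0.125 and 0.125 m and y of hex_jar in the frame of side_tray between -0.05 and 0.05 m and z of hex_jar in the frame of side_tray between 0.001 and 0.009 m and distance between top_dish and lower_dish below 0.024 m), for 0.2 s.
2. the upper dish stands at rest in the middle of the white plate, the three still on the side tray (horizontal distance between top_dish and inspection_base below 0.015 m and z of top_dish in the frame of inspection_base between 0.026 and 0.036 m and angle between each of top_dish, can, square_bottle, hex_jar's own z axis and vertical below 0.12 rad and linear speed of each of top_dish, can, square_bottle, hex_jar below 0.03 m/s and x of can in the frame of side_tray between -0.125 and 0.125 m and y of can in the frame of side_tray between -0.05 and 0.05 m and z of can in the frame of side_tray between 0.001 and 0.009 m and x of square_bottle in the frame of side_tray between -0.125 and 0.125 m and y of square_bottle in the frame of side_tray between -0.05 and 0.05 m and z of square_bottle in the frame of side_tray between 0.001 and 0.009 m and x of hex_jar in the frame of side_tray between -0.125 and 0.125 m and y of hex_jar in the frame of side_tray between -0.05 and 0.05 m and z of hex_jar in the frame of side_tray between 0.001 and 0.009 m), for 0.2 s.
At the end, for the whole second after the job is handed in: Can, square bottle and six-sided jar stand upright at rest on the coasters of their own shape, within 12 mm of the centre; the upper dish stands upright at rest on the inspection base within 15 mm of the plate's centre; the lower dish is within 12 mm of where it was at the start, upright (horizontal distance between can and coaster_round below 0.012 m and z of can in the frame of coaster_round between 0.002 and 0.009 m and angle between each of can, square_bottle, hex_jar, lower_dish's own z axis and vertical below 0.1 rad and linear speed of each of can, square_bottle, hex_jar, top_dish below 0.03 m/s and angular speed of each of can, square_bottle, hex_jar below 0.3 rad/s and horizontal distance between square_bottle and coaster_square below 0.012 m and z of square_bottle in the frame of coaster_square between 0.002 and 0.009 m and horizontal distance between hex_jar and coaster_hex below 0.012 m and z of hex_jar in the frame of coaster_hex between 0.002 and 0.009 m and horizontal distance between top_dish and inspection_base below 0.015 m and z of top_dish in the frame of inspection_base between 0.026 and 0.036 m and angle between top_dish's own z axis and vertical below 0.12 rad and distance of lower_dish from where it was at the start of the episode below 0.012 m); the robot touches nothing.
It fails at once if the can, the bottle, the jar or a dish is tipped by more than about 30 degrees (angle between any of can, square_bottle, hex_jar, top_dish, lower_dish's own z axis and vertical above 0.5 rad).
It fails at once if the lower dish is dragged up with the upper one (more than 8 mm) (height (world z) of lower_dish above 0.013 m).
It also fails if it takes over 138 s, if anything falls off the work surface, if the arm or the gripper's body presses on something with over 40 N, if the wrist force passes 120 N, or if a joint passes its speed limit or range.

ROBOT

A 6-joint arm with a two-finger parallel gripper is mounted at the origin on the work surface. World frame = base frame: x ahead of the robot, y to its left, z up, the work surface at z = 0. Lengths are in m, angles in rad, forces in N, time in s.
With the tool pointing down it reaches from about 0.3 to 0.875 m from the base axis. Payload 6.4 kg.
Tool frame: the origin (TCP) lies between the finger pads; the fingertips stand ctrl.tip_reach ahead of it and the grasp point (between the pads) lies 11 mm behind it (ctrl.tip_reach is the distance from the TCP to the fingertips, in m); z points along the fingers, x is the direction in which the jaws open and shut, and the axes are right-handed (so a half turn about z gives the same grasp; the last joint's range is limited). The gripper opens to 85 mm and grips with 20 to 120 N. Pads are 22 mm wide; open, the fingers measure 114 mm over their backs; the gripper's body (76 mm by 85 mm) begins 54 mm behind the grasp point. The pads swing forward as they close: fully open they stand 13 mm farther back than shut.
Start: joints at [0.939, 0.181, 1.607, -0, 1.354, -0.206], TCP at [0.237, 0.524, 0.239] pointing down, gripper open.
Joint ranges: [-2.99, 2.99], [-0.89, 2.07], [0.3, 2.58], [-1.14, 4.28], [0, 2.63], [-3.12, 3.12]. Speed limits (rad/s): [2.57, 2.57, 3.01, 3.14, 3.14, 3.14].

INTERFACE

Orientations are given as a unit quaternion [w, x, y, z].
In Python, from bench import telemetry, viewer, ticket, nets, ctrl gives the robot as it stands.
- The arm moves only by the tool step_arm, never from a script. Its argument "plan" is a list of rows, each a list of 2 entries, a list of its own where there are three numbers: the shift along the tool's x, y, z in m, then the turn, a rotation vector about the tool's x, y, z in degrees. A call has 1 to 5 rows; each row is the pose to reach, as a shift and turn from the pose commanded when the call began, along the tool's axes at that moment; what a row does not reach only later rows make up. A row lasts 1/10 s, in which the tool goes at most 50 mm and 8.59 degrees, less where a joint would pass 70% of its speed; a pose out of reach is approached as far as the arm can. A call with a gripper value outside its range is refused whole. "fingers" is the opening in per cent of the stroke, from 0 (shut) to 100 (fully open), set as the call begins (left out, the last holds). The fingers move at their own pace and stop on an object; the grip force is fixed at half the most. Time passes only in rows, so rows that repeat a pose let the fingers close. It gives the time, the measured TCP pose, the force and the opening at its end, in the units of the state.
- telemetry.get_obs(): the state, without advancing time (a new reading comes with each control period).
- viewer.camera(name): name is "side" or "top" or "wrist"; returns the picture (420x560x3 uint8, red, green, blue); there is no depth.
- viewer.get_calibration(name): a dict with "K" (3x3 intrinsics, pixels), "origin" and "orientation" of the camera in the world. Camera axes: x right, y up, looking along -z (the intrinsics and any distortion apply to the point x, -y, -z); pixel columns grow to the right and rows downward; lengths in m; the calibration is good to about 2 mm. A picture is of the moment at which its call begins: read the wrist's pose just before it. get_calibration takes no time and is no camera call; for the wrist camera it gives the pose at the moment of the call.
- ticket.hand_in(): hands the job in, once; it reports no verdict.
Trained networks look in the newest picture that a camera, given by its name, has taken for a name from the list of things; names that differ only in an ending like _2 or _b are one class to them, and where a whole thing is asked for, a point or a joint stands for the part that bears it (a point fixed in the world has none). Each returns a list of dicts, best first, with "score" (0 to 1); they miss things now and then, are a little off and sometimes report something else, mostly with a low value. They report only what shows in the picture. A call takes as long as a camera call. They do not tell look-alikes from the thing itself.
- nets.boxes_of(thing, camera): "extent" ([left, top, right, bottom] in pixels, round what is visible of it).
The state is a dict: "time_s": time; "q": joint angles; "dq": joint speeds; "joint_efforts": joint torques, N m; "eef_pos": TCP position; "eef_rot": TCP orientation; "wrist_force": force on the tool from outside, world axes, zero at the start; "torque": the same for the moment, N m; "opening": opening from 0.0 (shut) to 1.0 (fully open).
Only numpy, scipy, OpenCV 4.12 (cv2) and the standard library are available. Lean on these libraries where they do the work, as an engineer would, in place of code of your own. Each camera call takes 0.05 s, during which the arm holds its last target.

## Working session

There is one attempt and no reset: what is moved stays moved. The work goes in short steps, Python scripts to look and compute and a tool call to move; the robot and the scene stay as the last step left them, time stands still between calls to the robot, and variables do not carry over. Pictures are saved under pics/ and viewed, and the job is handed in when it is done.

Besides the shell and the picture viewer there is one more tool, called by a JSON object that holds its "op" and its "data", one argument or row to a line. step_arm: Moves the arm, as the interface text tells. Its arguments: {"type":"object","properties":{"plan":{"type":"array"},"fingers":{"type":"number"}},"required":["plan"]}

```bash
mkdir -p pics; ls; cat > h.py <<'E'
import numpy as np, cv2
from bench import telemetry, viewer, ticket, nets, ctrl
from scipy.spatial.transform import Rotation as R
def q2R(q): return R.from_quat([q[1],q[2],q[3],q[0]]).as_matrix()
def cal(n):
    c=viewer.get_calibration(n); return np.array(c['K']),np.array(c['origin']),q2R(c['orientation']),c
def px2w(n,u,v,z,C=None):
    K,o,M,_=C or cal(n)
    d=np.linalg.inv(K)@np.array([u,v,1.]); d=M@np.array([d[0],-d[1],-d[2]])
    return o+d*(z-o[2])/d[2]
def w2px(n,p,C=None):
    K,o,M,_=C or cal(n)
    c=M.T@(np.asarray(p,float)-o); q=K@np.array([c[0],-c[1],-c[2]]); return q[:2]/q[2]
def shot(n,f):
    im=viewer.camera(n); cv2.imwrite('pics/'+f,im[:,:,::-1]); return im
E
python3 - <<'E'
from h import *
for n in ['side','top','wrist']:
    shot(n,n+'0.png'); print(n,viewer.get_calibration(n))
    for t in ['can','square_bottle','hex_jar','top_dish','lower_dish','coaster_round','coaster_square','coaster_hex','side_tray','inspection_base']:
        print(t,[(np.round(d['extent']).tolist(),round(d['score'],2)) for d in nets.boxes_of(t,n)[:3]])
print(telemetry.get_obs(),ctrl.tip_reach)
E
```

```text
pics
side {'K': array([[422.72793268,   0.        , 276.34752031],
       [  0.        , 422.72793268, 211.79499671],
       [  0.        ,   0.        ,   1.        ]]), 'origin': array([0.40697103, 0.53790504, 0.59508659]), 'orientation': array([-0.13020576, -0.04913855,  0.39599999,  0.90764303])}
can [([249.0, 192.0, 281.0, 269.0], 0.7)]
square_bottle [([290.0, 174.0, 315.0, 239.0], 0.84)]
hex_jar [([260.0, 147.0, 282.0, 196.0], 0.59), ([249.0, 191.0, 279.0, 269.0], 0.59)]
top_dish []
lower_dish []
coaster_round [([184.0, 244.0, 222.0, 271.0], 0.76), ([247.0, 250.0, 283.0, 275.0], 0.63)]
coaster_square [([287.0, 217.0, 320.0, 244.0], 0.52)]
coaster_hex [([321.0, 312.0, 364.0, 348.0], 0.7), ([218.0, 283.0, 262.0, 325.0], 0.65), ([259.0, 148.0, 281.0, 196.0], 0.32)]
side_tray [([274.0, 136.0, 387.0, 196.0], 0.57)]
inspection_base []
top {'K': array([[431.33264911,   0.        , 284.15787925],
       [  0.        , 431.33264911, 211.14137805],
       [  0.        ,   0.        ,   1.        ]]), 'origin': array([0.4833209 , 0.02149266, 0.76687225]), 'orientation': array([ 0.71493587
[... 1247 characters left out ...]
{'time_s': 1.65, 'q': array([ 9.38710868e-01,  1.80776840e-01,  1.60702656e+00, -1.57023864e-06,
        1.35380282e+00, -2.06314555e-01]), 'dq': array([ 4.07956841e-04,  1.41431518e-03,  1.84881901e-04, -1.09210113e-03,
        1.50529893e-03, -7.47661920e-05]), 'joint_efforts': array([-5.56226205e-04, -4.44828665e+01, -3.51673365e+01, -3.61248540e-04,
        7.41131807e-04, -1.59201096e-05]), 'eef_pos': array([0.23748134, 0.52366929, 0.23928864]), 'eef_rot': array([ 3.14512261e-06,  8.40542287e-01,  5.41745940e-01, -6.05996205e-06]), 'wrist_force': array([-0.61305596, -0.01773703,  0.1004203 ]), 'torque': array([ 0.02950098, -0.0203999 ,  0.01800683]), 'opening': 0.9987955495886242} 0.008
```

View pics/top0.png

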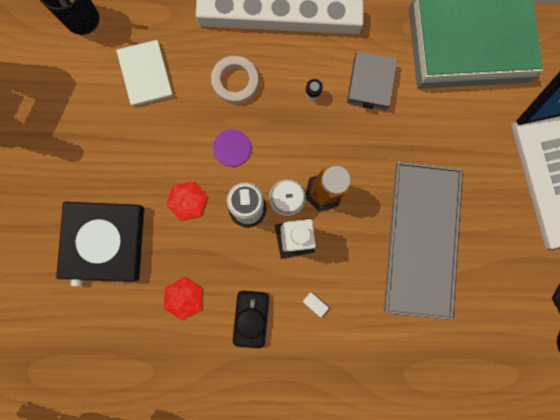

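View pics/side0.png

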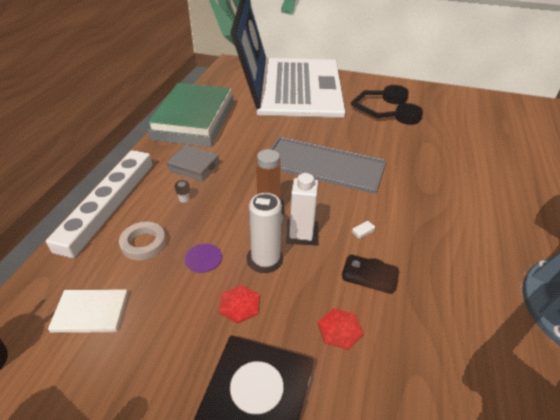

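View pics/wrist0.png

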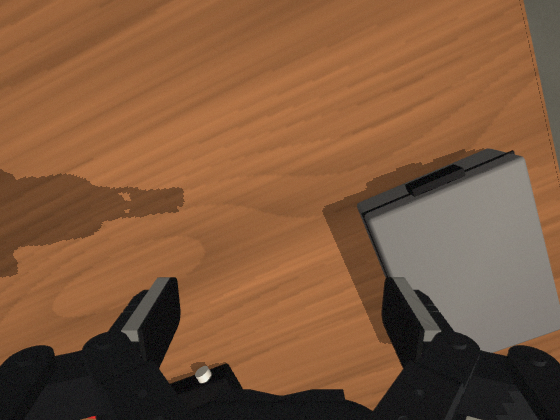

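```bash
python3 - <<'E'
import cv2
im=cv2.imread('pics/top0.png')[120:280,200:400]
cv2.imwrite('pics/top0z.png',cv2.resize(im,None,fx=3.75,fy=3.75,interpolation=cv2.INTER_CUBIC))
E
```

```text
(no output)
```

View pics/top0z.png

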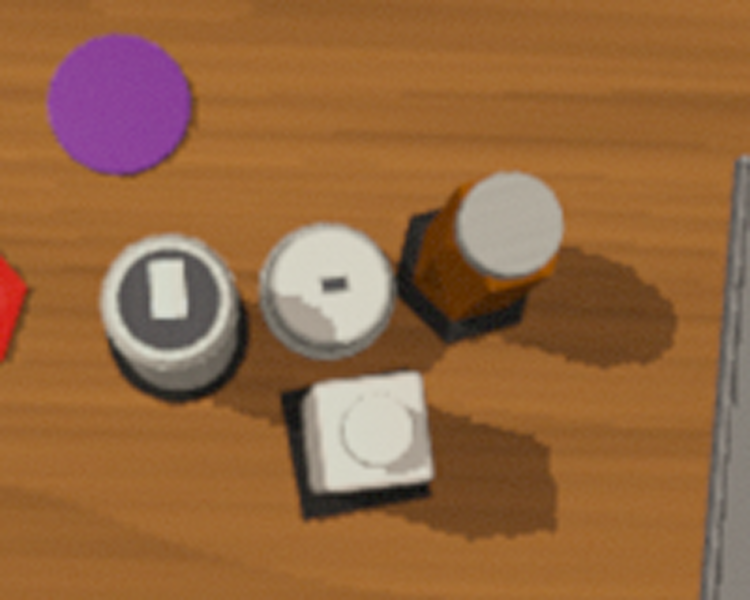

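```bash
python3 - <<'E'
from h import *
C=cal('top')
def z(u,v): return 200+(u)/3.75-.37, 120+v/3.75-.37
P={}
for n,(u,v),h in [('can',z(170,303),.141),('dish',z(328,290),.059),('jar',z(510,225),.133),('bot',z(378,430),.139)]:
    P[n]=px2w('top',u,v,h,C); print(n,P[n].round(4))
for n in ['can','jar','bot']: print(n,np.linalg.norm((P[n]-P['dish'])[:2]), np.degrees(np.arctan2(*(P[n]-P['dish'])[[1,0]])))
for c in [(313,383),(418,372),(433,480),(328,493)]: print('botc',px2w('top',*z(*c),.121,C).round(4))
for c in [(398,163),(462,168),(454,318),(386,310)]: print('tray',px2w('top',*c,.012,C).round(4))
im=cv2.imread('pics/top0.png')
g=im[200:285,55:150].min(2); m=(g>130).astype('uint8')
n,l,s,c=cv2.connectedComponentsWithStats(m); k=1+s[1:,4].argmax(); print('plate px',c[k]+[55,200],s[k]); print(px2w('top',*(c[k]+[55,200]),.030,C).round(4))
S=cal('side')
for n,h in [('can',.141),('jar',.133),('bot',.139)]:
    print(n,'side px top',w2px('side',[*P[n][:2],h],S).round(1),'base',w2px('side',[*P[n][:2],.005],S).round(1))
print('nadir',w2px('top',[*C[1][:2],0],C))
im=cv2.imread('pics/side0.png')[140:280,180:400]
cv2.imwrite('pics/side0z.png',cv2.resize(im,None,fx=3.6,fy=3.6,interpolation=cv2.INTER_CUBIC))
E
```

```text
can [0.5577 0.047  0.141 ]
dish [ 0.5752 -0.019   0.059 ]
jar [ 0.5939 -0.087   0.133 ]
bot [ 0.5105 -0.0351  0.139 ]
can 0.06829909848705651 104.88937566435416
jar 0.0705296726758412 -74.61767641814735
bot 0.06669260851864348 -166.00374626968448
botc [ 0.5295 -0.0103  0.121 ]
botc [ 0.535  -0.0524  0.121 ]
botc [ 0.4919 -0.0592  0.121 ]
botc [ 0.4857 -0.0172  0.121 ]
tray [ 0.649  -0.2208  0.012 ]
tray [ 0.6438 -0.3389  0.012 ]
tray [ 0.3759 -0.3199  0.012 ]
tray [ 0.3878 -0.1988  0.012 ]
plate px [ 97.47702265 240.86796117] [  20   19   45   44 1545]
[0.4958 0.2946 0.03  ]
can side px top [266.4 200.8] base [266.6 256.2]
jar side px top [268.8 154.9] base [268.7 205.6]
bot side px top [306.2 176.9] base [301.9 230.9]
nadir [261.09011162 252.12009427]
```

View pics/side0z.png

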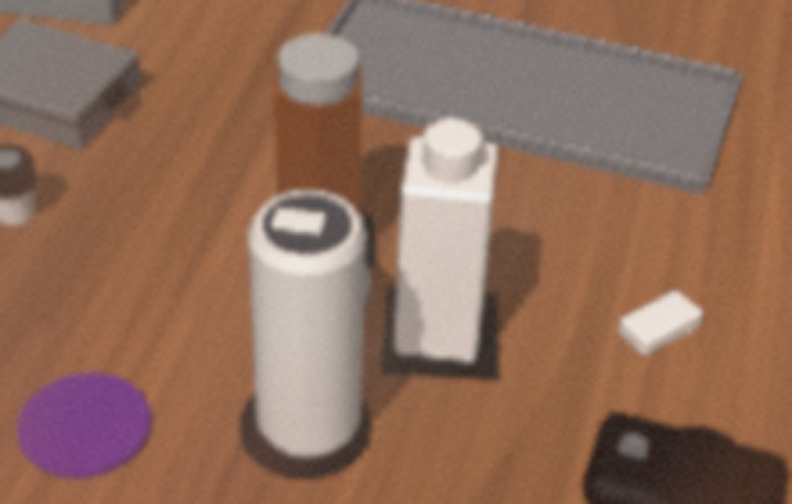

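```bash
cat >> h.py <<'E'
def hexpts(c,yaw,z,af=.046):
    r=af/np.sqrt(3); a=np.radians(yaw+30+60*np.arange(6)); return [(c[0]+r*np.cos(t),c[1]+r*np.sin(t),z) for t in a]
def poly(im,cn,pts,col,s=1,off=(0,0),C=None):
    p=np.array([w2px(cn,q,C) for q in pts]); p=((p-off+.5)*s).astype(np.int32)
    cv2.polylines(im,[p],True,col,1,cv2.LINE_AA)
E
python3 - <<'E'
from h import *
C=cal('top'); im=cv2.imread('pics/top0.png')
out=[]
off=(296,155)
for yaw in [-15,0,15,30]:
    z=cv2.resize(im[155:220,296:361],None,fx=6,fy=6,interpolation=cv2.INTER_CUBIC)
    c=(.594,-.087)
    poly(z,'top',hexpts(c,yaw,.117),(0,255,0),6,off,C); poly(z,'top',hexpts(c,yaw,.005),(255,255,0),6,off,C); poly(z,'top',hexpts(c,yaw,.005,.064),(255,0,255),6,off,C)
    out.append(z[:300,:390])
cv2.imwrite('pics/jar.png',np.vstack([np.hstack(out[:2]),np.hstack(out[2:])]))
E
```

```text
(no output)
```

View pics/jar.png

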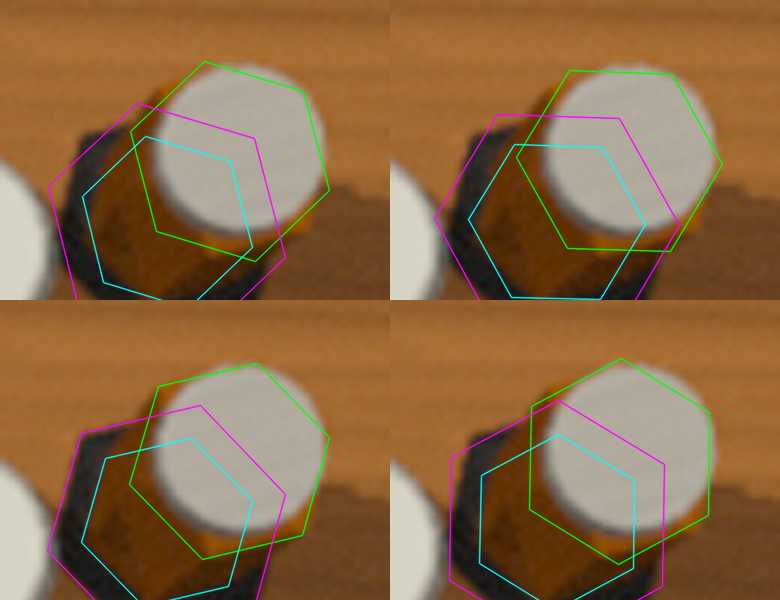

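```bash
cat >> h.py <<'E'
def go(x,y,z,yaw,n=5,calls=1,frm=None):
    """print rows for target (world) with tool pointing down, jaw axis yaw deg; evenly split"""
    o=telemetry.get_obs(); p=np.array(o['eef_pos']); M=q2R(o['eef_rot'])
    if frm is not None:
        p=np.array(frm[:3]); M=Rd(frm[3])
    T=Rd(yaw); d=M.T@(np.array([x,y,z])-p); r=R.from_matrix(M.T@T).as_rotvec(degrees=True)
    print('from',p.round(4),'yaw',round(np.degrees(np.arctan2(M[1,0],M[0,0])),2),'t',round(o['time_s'],2),'shift mm',(d*1000).round(1),'rot',r.round(2),'rows>=',max(np.linalg.norm(d)/.05,np.linalg.norm(r)/8.59).round(2))
def Rd(yaw):
    a=np.radians(yaw); x=np.array([np.cos(a),np.sin(a),0]); zz=np.array([0,0,-1.]); return np.stack([x,np.cross(zz,x),zz],1)
E
python3 - <<'E'
from h import *
go(.594,-.087,.24,85.6)
E
```

```text
from [0.2375 0.5237 0.2393] yaw 65.61 t 1.65 shift mm [-408.9  576.9   -0.7] rot [ -0.     0.   -19.99] rows>= 14.14
```

{"op": "step_arm", "data": {
  "plan": [
    [[-27,38,0],[0,0,0]]
  ]
}}

```text
time_s: 1.75
eef_pos: [0.2609, 0.483, 0.2393]
eef_rot: [-0.001, 0.839, 0.544, 0.0]
wrist_force: [0.9, -0.6, -0.8]
opening: 1.002
```

{"op": "step_arm", "data": {
  "plan": [
    [[-0.027,0.038,0],[0,0,0]],
    [[-0.054,0.076,0],[0,0,0]],
    [[-0.081,0.114,0],[0,0,0]],
    [[-0.108,0.152,0],[0,0,0]],
    [[-0.135,0.19,0],[0,0,0]]
  ]
}}

```text
time_s: 2.25
eef_pos: [0.3806, 0.2775, 0.2396]
eef_rot: [0.0, 0.84, 0.542, 0.0]
wrist_force: [0.6, 0.3, 0.3]
opening: 0.995
```

{"op": "step_arm", "data": {
  "plan": [
    [[-0.027,0.038,0],[0,0,0]],
    [[-0.054,0.076,0],[0,0,0]],
    [[-0.081,0.114,0],[0,0,0]],
    [[-0.108,0.152,0],[0,0,0]],
    [[-0.135,0.19,0],[0,0,0]]
  ]
}}

```text
time_s: 2.75
eef_pos: [0.4979, 0.0758, 0.2396]
eef_rot: [0.0, 0.841, 0.542, 0.0]
wrist_force: [0.5, -0.4, -0.2]
opening: 1.0
```

{"op": "step_arm", "data": {
  "plan": [
    [[-0.027,0.038,0],[0,0,-6]],
    [[-0.054,0.076,0],[0,0,-12]],
    [[-0.081,0.114,0],[0,0,-18]],
    [[-0.102,0.144,0],[0,0,-20]],
    [[-0.11,0.156,0],[0,0,-20]]
  ]
}}

```text
time_s: 3.25
eef_pos: [0.595, -0.0904, 0.2391]
eef_rot: [0.0, 0.735, 0.679, -0.0]
wrist_force: [-0.3, 0.4, 0.2]
opening: 0.999
```

```bash
python3 - <<'E'
from h import *
go(.594,-.087,.24,85.6)
shot('wrist','w1.png'); go(.594,-.087,.24,85.6)
print(viewer.get_calibration('wrist'))
E
```

```text
from [ 0.595  -0.0904  0.2391] yaw 85.47 t 3.25 shift mm [ 3.3 -1.2 -0.9] rot [ 0.02  0.04 -0.13] rows>= 0.07
from [ 0.5952 -0.0908  0.239 ] yaw 85.39 t 3.3 shift mm [ 3.6 -1.5 -1. ] rot [ 0.03  0.06 -0.21] rows>= 0.08
{'K': array([[352.37253987,   0.        , 280.61529526],
       [  0.        , 352.37253987, 211.53752735],
       [  0.        ,   0.        ,   1.        ]]), 'origin': array([ 0.51557838, -0.0830562 ,  0.37442898]), 'orientation': array([ 0.72581202, -0.11609998, -0.10517997,  0.66981705])}
```

View pics/w1.png

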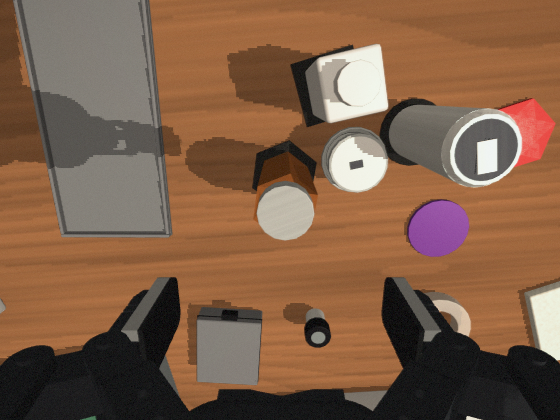

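```bash
python3 - <<'E'
from h import *
C=cal('wrist'); im=cv2.imread('pics/w1.png')
for n,(u,v),h in [('jar',(286,210.5),.133),('cap',(359,83),.139),('dish',(355.5,160.5),.059),('can',(482,147),.141)]: print(n,px2w('wrist',u,v,h,C).round(4))
c=px2w('wrist',286,210.5,.133,C)
out=[]; off=(240,130)
for yaw in [0,10,20,30]:
    z=cv2.resize(im[130:250,240:340],None,fx=3.8,fy=2.5*1,interpolation=cv2.INTER_CUBIC) if 0 else cv2.resize(im[130:230,240:370],None,fx=3,fy=3,interpolation=cv2.INTER_CUBIC)
    poly(z,'wrist',hexpts(c,yaw,.117),(0,255,0),3,off,C); poly(z,'wrist',hexpts(c,yaw,.005),(255,255,0),3,off,C); poly(z,'wrist',hexpts(c,yaw,.005,.064),(255,0,255),3,off,C)
    out.append(z)
cv2.imwrite('pics/jar2.png',np.vstack([np.hstack(out[:2]),np.hstack(out[2:])]))
E
```

```text
jar [ 0.5934 -0.0861  0.133 ]
cap [ 0.5112 -0.034   0.139 ]
dish [ 0.5751 -0.0213  0.059 ]
can [0.5574 0.0455 0.141 ]
```

View pics/jar2.png

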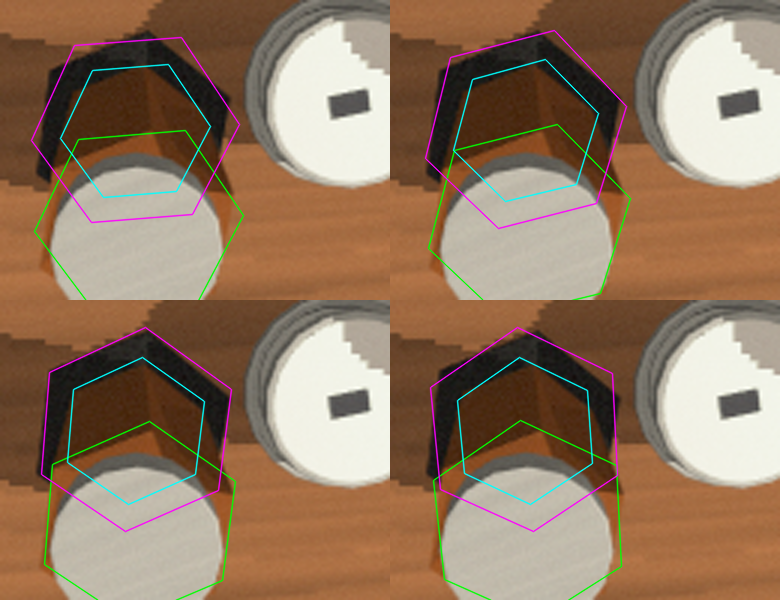

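```bash
python3 - <<'E'
from h import *
go(.5935,-.0865,.086,80)
E
```

```text
from [ 0.5952 -0.0908  0.239 ] yaw 85.39 t 3.3 shift mm [  4.3  -2.1 153. ] rot [0.04 0.06 5.39] rows>= 3.06
```

{"op": "step_arm", "data": {
  "plan": [
    [[0.004,-0.002,0.03],[0,0,5.4]],
    [[0.004,-0.002,0.07],[0,0,5.4]],
    [[0.004,-0.002,0.11],[0,0,5.4]],
    [[0.004,-0.002,0.14],[0,0,5.4]],
    [[0.004,-0.002,0.153],[0,0,5.4]]
  ]
}}

```text
time_s: 3.8
eef_pos: [0.5894, -0.0807, 0.083]
eef_rot: [-0.003, 0.765, 0.644, -0.001]
wrist_force: [-0.5, 0.1, 0.4]
opening: 1.002
```

{"op": "step_arm", "data": {
  "plan": [
    [[0,0,0],[0,0,0]],
    [[0,0,0],[0,0,0]],
    [[0,0,0],[0,0,0]],
    [[0,0,0],[0,0,0]]
  ],
  "fingers": 0
}}

```text
time_s: 4.2
eef_pos: [0.5938, -0.0835, 0.0889]
eef_rot: [0.002, 0.765, 0.644, 0.001]
wrist_force: [-0.9, -0.8, 6.7]
opening: 0.541
```

{"op": "step_arm", "data": {
  "plan": [
    [[0,0,0],[0,0,0]]
  ]
}}

```text
time_s: 4.3
eef_pos: [0.5938, -0.0835, 0.0889]
eef_rot: [0.002, 0.765, 0.644, 0.001]
wrist_force: [-1.0, -1.2, 6.9]
opening: 0.53
```

```bash
python3 - <<'E'
from h import *
print(telemetry.get_obs()['wrist_force'],telemetry.get_obs()['opening'])
go(.594,-.276,.16,80)
E
```

```text
[-0.9639895  -1.17259172  6.93449161] 0.5303339498169067
from [ 0.5938 -0.0835  0.0889] yaw 80.19 t 4.3 shift mm [-189.7   33.3  -70.8] rot [0.24 0.05 0.19] rows>= 4.1
```

{"op": "step_arm", "data": {
  "plan": [
    [[0,0,-0.02],[0,0,0]],
    [[0,0,-0.045],[0,0,0]],
    [[-0.02,0.003,-0.07],[0,0,0]],
    [[-0.05,0.009,-0.07],[0,0,0]],
    [[-0.085,0.015,-0.07],[0,0,0]]
  ]
}}

```text
time_s: 4.8
eef_pos: [0.5932, -0.1694, 0.1582]
eef_rot: [0.001, 0.764, 0.645, 0.001]
wrist_force: [0.7, -0.5, -3.4]
opening: 0.535
```

{"op": "step_arm", "data": {
  "plan": [
    [[-0.035,0.006,0],[0,0,0]],
    [[-0.065,0.012,0],[0,0,0]],
    [[-0.09,0.016,0],[0,0,0]],
    [[-0.1,0.018,0],[0,0,0]],
    [[-0.105,0.018,0],[0,0,0]]
  ]
}}

```text
time_s: 5.3
eef_pos: [0.5921, -0.2764, 0.1563]
eef_rot: [-0.0, 0.765, 0.644, 0.0]
wrist_force: [-0.2, -0.5, -2.9]
opening: 0.538
```

```bash
python3 - <<'E'
from h import *
o=telemetry.get_obs();print(o['wrist_force'],o['opening'])
go(.594,-.276,.0885,80)
E
```

```text
[-0.20007271 -0.54389539 -2.94944674] 0.5381635382017269
from [ 0.5921 -0.2764  0.1563] yaw 80.13 t 5.3 shift mm [ 0.7  1.8 67.8] rot [-0.   -0.02  0.13] rows>= 1.36
```

{"op": "step_arm", "data": {
  "plan": [
    [[0.001,0.002,0.025],[0,0,0]],
    [[0.001,0.002,0.05],[0,0,0]],
    [[0.001,0.002,0.062],[0,0,0]],
    [[0.001,0.002,0.067],[0,0,0]],
    [[0.001,0.002,0.068],[0,0,0]]
  ]
}}

```text
time_s: 5.8
eef_pos: [0.5949, -0.2744, 0.0887]
eef_rot: [0.0, 0.765, 0.644, 0.0]
wrist_force: [1.0, -0.4, -3.0]
opening: 0.537
```

{"op": "step_arm", "data": {
  "plan": [
    [[0,0,0],[0,0,0]],
    [[0,0,0],[0,0,0]],
    [[0,0,0],[0,0,0]]
  ],
  "fingers": 100
}}

```text
time_s: 6.1
eef_pos: [0.5953, -0.2756, 0.0897]
eef_rot: [0.001, 0.765, 0.644, 0.0]
wrist_force: [-0.2, -0.1, 0.2]
opening: 0.997
```

```bash
python3 - <<'E'
from h import *
o=telemetry.get_obs();print(o['wrist_force'],o['opening'])
go(.511,-.0345,.2,98)
E
```

```text
[-0.19052676 -0.1110176   0.2153016 ] 0.9972879930636929
from [ 0.5953 -0.2756  0.0897] yaw 80.21 t 6.1 shift mm [ 223.1 -123.8 -110.8] rot [  0.12   0.08 -17.79] rows>= 5.56
```

{"op": "step_arm", "data": {
  "plan": [
    [[0,0,-0.04],[0,0,0]],
    [[0,0,-0.08],[0,0,0]],
    [[0.015,-0.01,-0.115],[0,0,0]],
    [[0.055,-0.03,-0.115],[0,0,-4]],
    [[0.095,-0.05,-0.115],[0,0,-8]]
  ]
}}

```text
time_s: 6.6
eef_pos: [0.5621, -0.1732, 0.2059]
eef_rot: [0.002, 0.718, 0.696, 0.001]
wrist_force: [0.6, 1.0, -1.6]
opening: 1.002
```

```bash
python3 - <<'E'
from h import *
go(.511,-.0345,.2,98)
E
```

```text
from [ 0.5621 -0.1732  0.2059] yaw 88.25 t 6.6 shift mm [137.1 -55.3   5.4] rot [ 0.25  0.14 -9.75] rows>= 2.96
```

{"op": "step_arm", "data": {
  "plan": [
    [[0.04,-0.015,0.003],[0,0,-4]],
    [[0.08,-0.032,0.003],[0,0,-8]],
    [[0.115,-0.047,0.003],[0,0,-9.8]],
    [[0.133,-0.055,0.003],[0,0,-9.8]],
    [[0.135,-0.055,0.003],[0,0,-9.8]]
  ]
}}

```text
time_s: 7.1
eef_pos: [0.5102, -0.0345, 0.201]
eef_rot: [0.0, 0.655, 0.755, 0.0]
wrist_force: [0.6, 0.3, 1.2]
opening: 1.0
```

```bash
python3 - <<'E'
from h import *
shot('wrist','w2.png');shot('top','t2.png')
go(.511,-.0345,.086,98)
E
```

```text
from [ 0.5114 -0.0367  0.201 ] yaw 98.01 t 7.2 shift mm [  2.4  -0.3 115. ] rot [0.09 0.07 0.01] rows>= 2.3
```

View pics/w2.png

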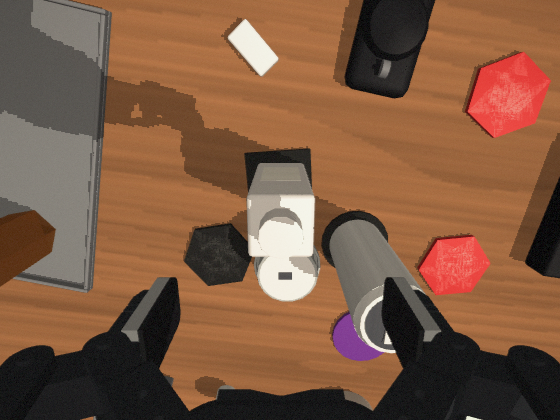

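View pics/t2.png

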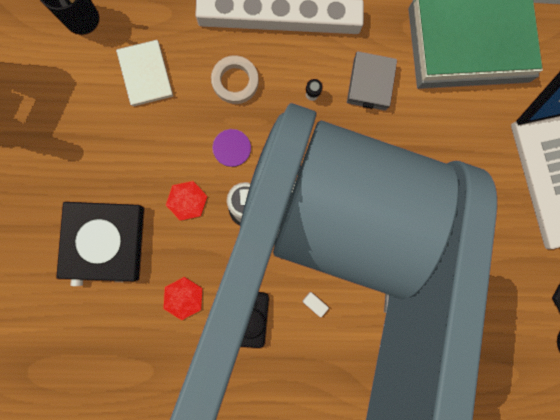

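```bash
python3 - <<'E'
from h import *
C=cal('wrist'); im=cv2.imread('pics/w2.png')
c=px2w('wrist',281,230,.139,C)
print('cap',c.round(4),'hex',px2w('wrist',216.5,254,.005,C).round(4),'dish',px2w('wrist',288,273,.059,C).round(4))
m=(im.max(2)<60).astype('uint8'); m[:, :180]=0;m[290:]=0;m[:215]=0;m[:,252:]=0
n,l,s,ce=cv2.connectedComponentsWithStats(m);k=1+s[1:,4].argmax();print(s[k],ce[k],px2w('wrist',*ce[k],.005,C).round(4))
E
```

```text
cap [ 0.5074 -0.0362  0.139 ] hex [ 0.5941 -0.0914  0.005 ] dish [ 0.5771 -0.0204  0.059 ]
[ 185  223   67   63 2937] [218.08171604 254.16309159] [ 0.594  -0.0898  0.005 ]
```

{"op": "step_arm", "data": {
  "plan": [
    [[0.001,0.001,0.03],[0,0,0]],
    [[0.001,0.001,0.065],[0,0,0]],
    [[0.001,0.001,0.095],[0,0,0]],
    [[0.001,0.001,0.11],[0,0,0]],
    [[0.001,0.001,0.113],[0,0,0]]
  ]
}}

```text
time_s: 7.7
eef_pos: [0.5106, -0.0364, 0.085]
eef_rot: [-0.002, 0.657, 0.754, -0.001]
wrist_force: [-0.4, -0.7, -0.1]
opening: 0.995
```

{"op": "step_arm", "data": {
  "plan": [
    [[0,0,0],[0,0,0]],
    [[0,0,0],[0,0,0]],
    [[0,0,0],[0,0,0]],
    [[0,0,0],[0,0,0]],
    [[0,0,0],[0,0,0]]
  ],
  "fingers": 0
}}

```text
time_s: 8.2
eef_pos: [0.5126, -0.0355, 0.0887]
eef_rot: [0.001, 0.656, 0.755, 0.001]
wrist_force: [0.6, 0.3, 5.4]
opening: 0.509
```

```bash
python3 - <<'E'
from h import *
o=telemetry.get_obs();print(o['wrist_force'],o['opening'])
go(.514,-.270,.16,98)
E
```

```text
[0.64583973 0.29714832 5.44439953] 0.5089336227438566
from [ 0.5126 -0.0355  0.0887] yaw 98.02 t 8.2 shift mm [-232.5  -31.2  -71.1] rot [0.15 0.08 0.02] rows>= 4.9
```

{"op": "step_arm", "data": {
  "plan": [
    [[0,0,-0.02],[0,0,0]],
    [[0,0,-0.045],[0,0,0]],
    [[-0.02,-0.003,-0.07],[0,0,0]],
    [[-0.05,-0.007,-0.07],[0,0,0]],
    [[-0.09,-0.012,-0.07],[0,0,0]]
  ]
}}

```text
time_s: 8.7
eef_pos: [0.5124, -0.1257, 0.1583]
eef_rot: [0.001, 0.655, 0.756, 0.0]
wrist_force: [-0.5, 0.2, -3.0]
opening: 0.508
```

{"op": "step_arm", "data": {
  "plan": [
    [[-0.04,-0.006,0],[0,0,0]],
    [[-0.08,-0.011,0],[0,0,0]],
    [[-0.115,-0.016,0],[0,0,0]],
    [[-0.135,-0.019,0],[0,0,0]],
    [[-0.142,-0.019,0],[0,0,0]]
  ]
}}

```text
time_s: 9.2
eef_pos: [0.5126, -0.2708, 0.157]
eef_rot: [-0.0, 0.657, 0.754, -0.0]
wrist_force: [-0.1, 0.1, -2.3]
opening: 0.507
```

```bash
python3 - <<'E'
from h import *
o=telemetry.get_obs();print(o['wrist_force'],o['opening'])
go(.514,-.270,.0885,98)
E
```

```text
[-0.07442312  0.1245809  -2.26619828] 0.507003899119786
from [ 0.5126 -0.2708  0.157 ] yaw 97.88 t 9.2 shift mm [ 0.6  1.5 68.4] rot [-0.03 -0.02 -0.12] rows>= 1.37
```

{"op": "step_arm", "data": {
  "plan": [
    [[0.001,0.001,0.025],[0,0,0]],
    [[0.001,0.001,0.05],[0,0,0]],
    [[0.001,0.001,0.062],[0,0,0]],
    [[0.001,0.001,0.067],[0,0,0]],
    [[0.001,0.001,0.068],[0,0,0]]
  ]
}}

```text
time_s: 9.7
eef_pos: [0.514, -0.2673, 0.0891]
eef_rot: [-0.0, 0.656, 0.755, 0.0]
wrist_force: [0.0, 0.3, -1.9]
opening: 0.51
```

{"op": "step_arm", "data": {
  "plan": [
    [[0,0,0],[0,0,0]],
    [[0,0,0],[0,0,0]],
    [[0,0,0],[0,0,0]]
  ],
  "fingers": 100
}}

```text
time_s: 10.0
eef_pos: [0.5148, -0.2687, 0.0907]
eef_rot: [0.001, 0.656, 0.755, 0.0]
wrist_force: [-0.3, 0.1, 0.2]
opening: 0.98
```

{"op": "step_arm", "data": {
  "plan": [
    [[0,0,-0.04],[0,0,0]],
    [[0,0,-0.08],[0,0,0]],
    [[0.015,0.0,-0.112],[0,0,0]],
    [[0.06,0.01,-0.115],[0,0,3]],
    [[0.105,0.02,-0.115],[0,0,6]]
  ]
}}

```text
time_s: 10.5
eef_pos: [0.5202, -0.1617, 0.2072]
eef_rot: [0.003, 0.696, 0.718, 0.001]
wrist_force: [1.3, -0.4, -0.6]
opening: 0.997
```

```bash
python3 - <<'E'
from h import *
go(.5575,.0465,.2,86)
E
```

```text
from [ 0.5202 -0.1617  0.2072] yaw 91.73 t 10.5 shift mm [207.   43.5   6.9] rot [0.28 0.14 5.73] rows>= 4.23
```

{"op": "step_arm", "data": {
  "plan": [
    [[0.045,0.01,0.002],[0,0,2]],
    [[0.09,0.02,0.004],[0,0,4]],
    [[0.135,0.03,0.004],[0,0,5.7]],
    [[0.175,0.038,0.004],[0,0,5.7]],
    [[0.201,0.043,0.004],[0,0,5.7]]
  ]
}}

```text
time_s: 11.0
eef_pos: [0.5555, 0.0438, 0.2013]
eef_rot: [0.0, 0.729, 0.685, 0.001]
wrist_force: [0.2, -0.4, -0.8]
opening: 0.996
```

{"op": "step_arm", "data": {
  "plan": [
    [[0,0,0],[0,0,0]]
  ]
}}

```text
time_s: 11.1
eef_pos: [0.5555, 0.0443, 0.2011]
eef_rot: [0.0, 0.728, 0.685, 0.001]
wrist_force: [-0.0, -0.2, -0.4]
opening: 1.005
```

```bash
python3 - <<'E'
from h import *
shot('wrist','w3.png')
go(.5575,.0465,.086,86)
E
```

```text
from [0.5553 0.0425 0.201 ] yaw 86.48 t 11.15 shift mm [  4.2   1.8 115. ] rot [0.07 0.01 0.48] rows>= 2.3
```

View pics/w3.png

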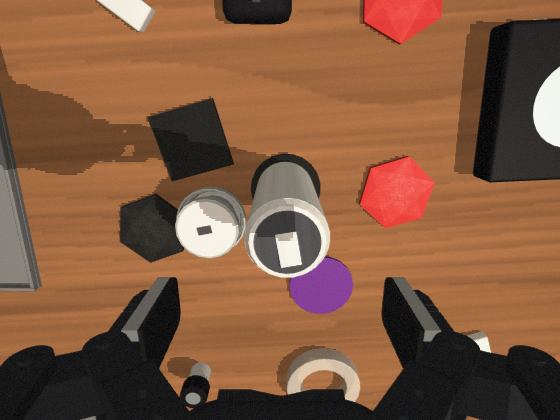

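```bash
python3 - <<'E'
from h import *
C=cal('wrist'); im=cv2.imread('pics/w3.png')
m=(im.max(2)<62).astype('uint8'); m[280:]=0; m[:,:60]=0; m[:,245:]=0; m[:90]=0
n,l,s,ce=cv2.connectedComponentsWithStats(m)
for k in range(1,n):
    if s[k,4]>500:
        cc=max(cv2.findContours((l==k).astype('uint8'),cv2.RETR_EXTERNAL,cv2.CHAIN_APPROX_NONE)[0],key=cv2.contourArea)
        (c,wh,a)=cv2.minAreaRect(cc)
        print(s[k],ce[k],px2w('wrist',*ce[k],.005,C).round(4),c,wh,a)
        if s[k,1]<150: print([px2w('wrist',*q,.005,C)[:2].round(4) for q in cv2.boxPoints((c,wh,a))])
print('can',px2w('wrist',287,237,.141,C).round(4),'dish',px2w('wrist',210.5,226,.059,C).round(4))
print(px2w('wrist',287,190,.005,C))
E
```

```text
[ 148   98   86   83 4538] [191.06588806 139.4332305 ] [ 0.508  -0.0374  0.005 ] (190.52685546875, 140.27142333984375) (70.47938537597656, 67.4316177368164) 72.25532531738281
[array([ 0.4856, -0.074 ]), array([ 0.4715, -0.0135]), array([ 5.329e-01, -5.000e-04]), array([ 0.549 , -0.0645])]
[ 120  194   64   68 3064] [149.845953   227.72617493] [ 0.5924 -0.091   0.005 ] (150.0, 228.49998474121094) (62.9293212890625, 63.56177520751953) 71.56504821777344
can [0.5553 0.047  0.141 ] dish [ 0.5749 -0.0171  0.059 ]
[0.56174453 0.04873877 0.005     ]
```

{"op": "step_arm", "data": {
  "plan": [
    [[0.004,0.001,0.03],[0,0,0]],
    [[0.004,0.001,0.065],[0,0,0]],
    [[0.004,0.001,0.095],[0,0,0]],
    [[0.004,0.001,0.11],[0,0,0]],
    [[0.004,0.001,0.113],[0,0,0]]
  ]
}}

```text
time_s: 11.65
eef_pos: [0.5551, 0.044, 0.0857]
eef_rot: [-0.001, 0.73, 0.683, -0.001]
wrist_force: [-0.7, 0.1, 0.0]
opening: 0.997
```

{"op": "step_arm", "data": {
  "plan": [
    [[0,0,0],[0,0,0]],
    [[0,0,0],[0,0,0]],
    [[0,0,0],[0,0,0]],
    [[0,0,0],[0,0,0]],
    [[0,0,0],[0,0,0]]
  ],
  "fingers": 0
}}

```text
time_s: 12.15
eef_pos: [0.5579, 0.0449, 0.0894]
eef_rot: [0.002, 0.729, 0.684, 0.001]
wrist_force: [0.6, 1.3, 6.5]
opening: 0.608
```

```bash
python3 - <<'E'
from h import *
o=telemetry.get_obs();print(o['wrist_force'],o['opening'])
go(.434,-.264,.17,86)
E
```

```text
[0.57176644 1.31841724 6.52686403] 0.6084705848509648
from [0.5579 0.0449 0.0894] yaw 86.32 t 12.15 shift mm [-316.3 -103.5  -80.9] rot [0.22 0.02 0.32] rows>= 6.85
```

{"op": "step_arm", "data": {
  "plan": [
    [[0,0,-0.02],[0,0,0]],
    [[0,0,-0.05],[0,0,0]],
    [[-0.01,-0.01,-0.075],[0,0,0]],
    [[-0.04,-0.03,-0.08],[0,0,0]],
    [[-0.075,-0.045,-0.08],[0,0,0]]
  ]
}}

```text
time_s: 12.65
eef_pos: [0.5067, -0.027, 0.1692]
eef_rot: [0.001, 0.729, 0.685, 0.001]
wrist_force: [0.9, -0.3, -2.2]
opening: 0.61
```

{"op": "step_arm", "data": {
  "plan": [
    [[-0.04,-0.01,0],[0,0,0]],
    [[-0.082,-0.02,0],[0,0,0]],
    [[-0.124,-0.03,0],[0,0,0]],
    [[-0.165,-0.04,0],[0,0,0]],
    [[-0.2,-0.05,0],[0,0,0]]
  ]
}}

```text
time_s: 13.15
eef_pos: [0.443, -0.2253, 0.1678]
eef_rot: [0.001, 0.73, 0.684, -0.0]
wrist_force: [0.6, -0.1, -2.1]
opening: 0.609
```

{"op": "step_arm", "data": {
  "plan": [
    [[-0.025,-0.005,0],[0,0,0]],
    [[-0.038,-0.008,0],[0,0,0]],
    [[-0.041,-0.008,0.005],[0,0,0]],
    [[-0.041,-0.008,0.015],[0,0,0]]
  ]
}}

```text
time_s: 13.55
eef_pos: [0.4337, -0.2637, 0.1525]
eef_rot: [0.001, 0.73, 0.684, 0.0]
wrist_force: [0.2, 0.4, -1.5]
opening: 0.61
```

```bash
python3 - <<'E'
from h import *
o=telemetry.get_obs();print(o['wrist_force'],o['opening'])
go(.434,-.264,.0885,86)
E
```

```text
[ 0.21791481  0.42863228 -1.4505735 ] 0.6095789726792767
from [ 0.4337 -0.2637  0.1525] yaw 86.29 t 13.55 shift mm [-0.3  0.2 64. ] rot [0.08 0.04 0.29] rows>= 1.28
```

{"op": "step_arm", "data": {
  "plan": [
    [[0,0,0.025],[0,0,0]],
    [[0,0,0.048],[0,0,0]],
    [[0,0,0.059],[0,0,0]],
    [[0,0,0.063],[0,0,0]],
    [[0,0,0.0635],[0,0,0]]
  ]
}}

```text
time_s: 14.05
eef_pos: [0.4336, -0.2625, 0.0888]
eef_rot: [-0.0, 0.729, 0.684, 0.0]
wrist_force: [0.1, -0.5, -0.8]
opening: 0.608
```

{"op": "step_arm", "data": {
  "plan": [
    [[0,0,0],[0,0,0]],
    [[0,0,0],[0,0,0]],
    [[0,0,0],[0,0,0]]
  ],
  "fingers": 100
}}

```text
time_s: 14.35
eef_pos: [0.4336, -0.264, 0.0893]
eef_rot: [0.001, 0.729, 0.684, 0.0]
wrist_force: [0.8, 0.1, 0.4]
opening: 0.997
```

{"op": "step_arm", "data": {
  "plan": [
    [[0,0,-0.04],[0,0,0]],
    [[0,0,-0.085],[0,0,0]],
    [[0.01,0.005,-0.12],[0,0,0]],
    [[0.04,0.025,-0.12],[0,0,0]],
    [[0.08,0.045,-0.12],[0,0,0]]
  ]
}}

```text
time_s: 14.85
eef_pos: [0.4847, -0.188, 0.2113]
eef_rot: [0.003, 0.731, 0.683, 0.0]
wrist_force: [0.1, 0.1, -0.5]
opening: 1.004
```

```bash
python3 - <<'E'
from h import *
go(.5755,-.0195,.2,86)
E
```

```text
from [ 0.4847 -0.188   0.2113] yaw 86.11 t 14.85 shift mm [174.3  79.1  11.1] rot [0.25 0.17 0.11] rows>= 3.84
```

{"op": "step_arm", "data": {
  "plan": [
    [[0.04,0.018,0.002],[0,0,0]],
    [[0.08,0.036,0.004],[0,0,0]],
    [[0.12,0.055,0.008],[0,0,0]],
    [[0.155,0.071,0.01],[0,0,0]],
    [[0.17,0.077,0.01],[0,0,0]]
  ]
}}

```text
time_s: 15.35
eef_pos: [0.5719, -0.0192, 0.1987]
eef_rot: [-0.0, 0.729, 0.685, 0.0]
wrist_force: [-0.2, -0.6, -0.2]
opening: 1.001
```

{"op": "step_arm", "data": {
  "plan": [
    [[0,0,0],[0,0,0]]
  ]
}}

```text
time_s: 15.45
eef_pos: [0.5715, -0.0204, 0.1989]
eef_rot: [0.0, 0.729, 0.685, 0.0]
wrist_force: [0.4, 0.4, -0.2]
opening: 0.996
```

```bash
python3 - <<'E'
from h import *
shot('wrist','w4.png');shot('side','s4.png')
go(.5755,-.0195,.055,86)
E
```

```text
from [ 0.5708 -0.0227  0.1989] yaw 86.33 t 15.55 shift mm [  3.6   4.5 143.9] rot [-0.01  0.04  0.33] rows>= 2.88
```

View pics/w4.png

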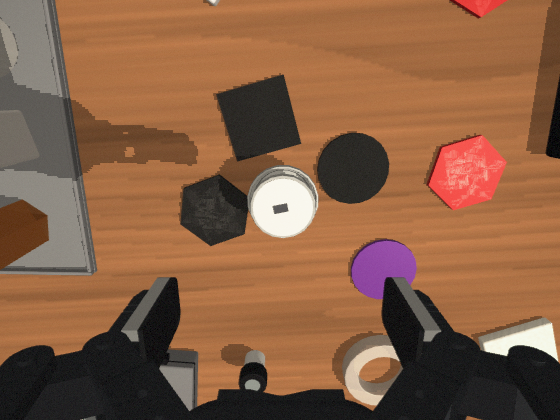

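View pics/s4.png

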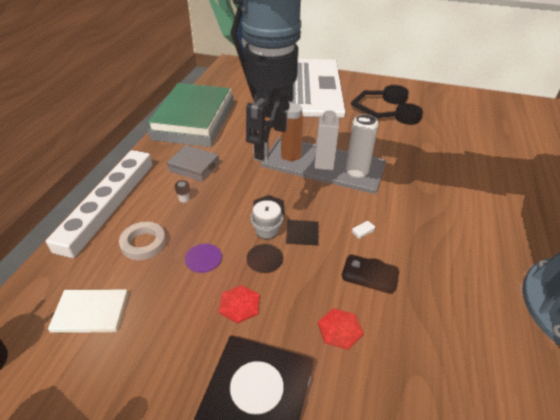

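```bash
cat > meas.py <<'E'
from h import *
def blobs(f,cam,C,roi,hi=62):
    im=cv2.imread(f); m=(im.max(2)<hi).astype('uint8'); a,b,c,d=roi; k=np.zeros_like(m);k[b:d,a:c]=1; m*=k
    n,l,s,ce=cv2.connectedComponentsWithStats(m)
    for i in range(1,n):
        if s[i,4]>150:
            cc=max(cv2.findContours((l==i).astype('uint8'),cv2.RETR_EXTERNAL,cv2.CHAIN_APPROX_NONE)[0],key=cv2.contourArea)
            h=cv2.convexHull(cc); M=cv2.moments(h); q=(M['m10']/M['m00'],M['m01']/M['m00'])
            print(cam,s[i][:5],np.round(q,1),px2w(cam,*q,.005,C).round(4))
E
python3 - <<'E'
from meas import *
C=cal('wrist'); blobs('pics/w4.png','wrist',C,(160,60,400,260))
print('dish top',px2w('wrist',283,205.5,.059,C).round(4))
S=cal('side'); blobs('pics/s4.png','side',S,(230,190,325,280),55)
print('dish top',px2w('side',266.5,212,.059,S).round(4))
E
python3 - <<'E'
import cv2
a=cv2.imread('pics/w4.png')[150:260,170:330];b=cv2.imread('pics/s4.png')[190:280,225:335]
cv2.imwrite('pics/z4.png',cv2.vconcat([cv2.resize(a,(520,358),interpolation=2),cv2.resize(b,(520,240*1),interpolation=2)]))
E
```

```text
wrist [ 217   75   84   86 4785] [259.  117.6] [ 0.5074 -0.0378  0.005 ]
wrist [ 317  133   72   70 3923] [352.6 167.7] [0.5586 0.0465 0.005 ]
wrist [ 181  175   67   71 3270] [214.1 209.9] [ 0.5919 -0.0891  0.005 ]
dish top [ 0.5753 -0.0205  0.059 ]
dish top [ 0.5756 -0.0116  0.059 ]
```

View pics/z4.png

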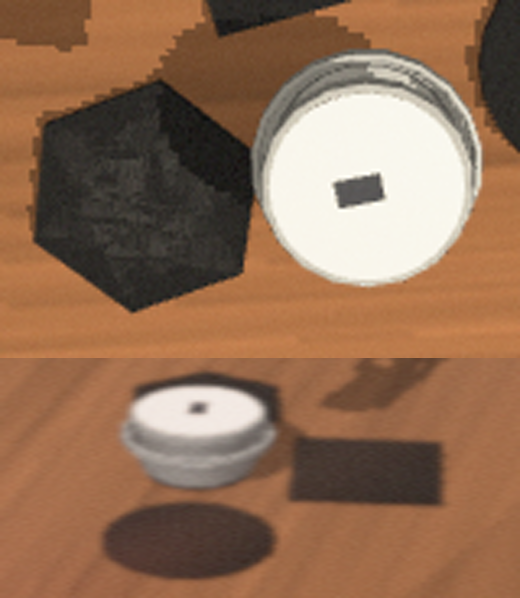

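```bash
python3 - <<'E'
from h import *
K,o,M,_=cal('wrist'); ob=telemetry.get_obs(); T=q2R(ob['eef_rot'])
for (l,r,v) in [(178,385,280),(155,405,279),(122,440,338)]:
    for W in (.085,):
        D=K[0,0]*W/(r-l); d=np.linalg.inv(K)@np.array([(l+r)/2,v,1.])
        p=o+M@(np.array([d[0],-d[1],-1])*D); print(W,D,(T.T@(p-ob['eef_pos'])*1000).round(1))
a=cv2.imread('pics/w4.png')[260:420,60:500]
cv2.imwrite('pics/f4.png',cv2.resize(a,None,fx=1.8,fy=1.8,interpolation=2))
print(ctrl.tip_reach,[x for x in dir(ctrl) if x[0]!='_'])
E
```

```text
0.085 0.14469403811185438 [ 1.2 -8.5 -6.5]
0.085 0.11980666355661541 [  0.7 -21.1 -28.6]
0.085 0.09418762858224483 [  1.1 -18.7 -56.3]
0.008 ['MotionError', 'tip_reach']
```

View pics/f4.png

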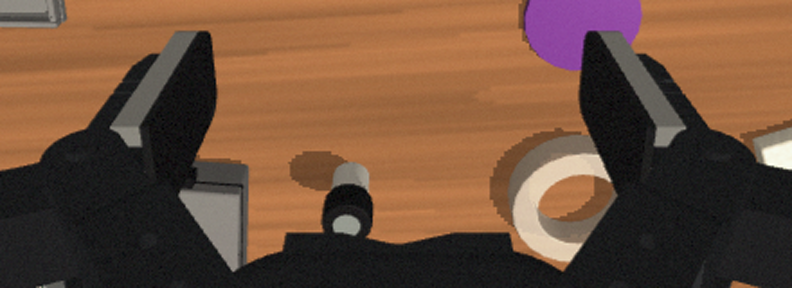

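{"op": "step_arm", "data": {
  "plan": [
    [[0.002,0.004,0.03],[0,0,0]],
    [[0.002,0.004,0.065],[0,0,0]],
    [[0.002,0.004,0.095],[0,0,0]],
    [[0.002,0.004,0.115],[0,0,0]],
    [[0.002,0.004,0.12],[0,0,0]]
  ]
}}

```text
time_s: 16.05
eef_pos: [0.5728, -0.0218, 0.0763]
eef_rot: [-0.002, 0.73, 0.683, -0.002]
wrist_force: [-0.1, 0.3, 0.5]
opening: 1.002
```

{"op": "step_arm", "data": {
  "plan": [
    [[0,0,0],[0,0,0]],
    [[0,0,0],[0,0,0]]
  ]
}}

```text
time_s: 16.25
eef_pos: [0.576, -0.0214, 0.0802]
eef_rot: [0.001, 0.73, 0.684, 0.001]
wrist_force: [-0.2, 0.7, -0.3]
opening: 0.999
```

```bash
python3 - <<'E'
from h import *
go(.5754,-.0203,.047,86)
im=shot('wrist','w5.png');go(.5754,-.0203,.047,86)
E
```

```text
from [ 0.576  -0.0214  0.0802] yaw 86.25 t 16.25 shift mm [ 1.1 -0.7 33.2] rot [0.12 0.03 0.25] rows>= 0.67
from [ 0.5763 -0.0212  0.0805] yaw 86.26 t 16.3 shift mm [ 0.9 -1.  33.5] rot [0.16 0.03 0.26] rows>= 0.67
```

View pics/w5.png

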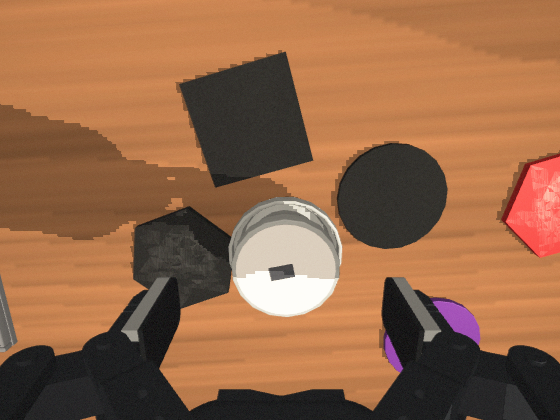

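```bash
python3 - <<'E'
from meas import *
C=cal('wrist'); print(px2w('wrist',286,266.5,.059,C).round(4)); blobs('pics/w5.png','wrist',C,(120,40,460,300))
E
```

```text
[ 0.5762 -0.0177  0.059 ]
wrist [  180    52   133   135 11672] [247.8 119.6] [ 0.508  -0.0351  0.005 ]
wrist [ 337  143  110  106 8965] [391.6 195.4] [0.5591 0.0495 0.005 ]
wrist [ 134  206   98   94 4672] [182.3 256.7] [ 0.5921 -0.0864  0.005 ]
wrist [171 237  37  29 305] [189.9 252.1] [ 0.5892 -0.0809  0.005 ]
wrist [383 278  22  22 312] [391.8 290.5] [0.6263 0.0518 0.005 ]
```

{"op": "step_arm", "data": {
  "plan": [
    [[0.001,0,0.006],[0,0,0]],
    [[0.001,-0.001,0.013],[0,0,0]],
    [[0.001,-0.001,0.02],[0,0,0]],
    [[0.001,-0.001,0.026],[0,0,0]],
    [[0.001,-0.001,0.03],[0,0,0]]
  ]
}}

```text
time_s: 16.8
eef_pos: [0.5737, -0.0191, 0.0478]
eef_rot: [-0.0, 0.729, 0.684, -0.0]
wrist_force: [-0.2, 0.1, -0.7]
opening: 1.0
```

{"op": "step_arm", "data": {
  "plan": [
    [[0,0,0.001],[0,0,0]],
    [[0,0,0.001],[0,0,0]],
    [[0,0,0.001],[0,0,0]]
  ]
}}

```text
time_s: 17.1
eef_pos: [0.5744, -0.0193, 0.0479]
eef_rot: [0.0, 0.73, 0.684, 0.0]
wrist_force: [0.6, -0.1, 0.3]
opening: 1.002
```

{"op": "step_arm", "data": {
  "plan": [
    [[0,0,0],[0,0,0]],
    [[0,0,0],[0,0,0]],
    [[0,0,0],[0,0,0]],
    [[0,0,0],[0,0,0]],
    [[0,0,0],[0,0,0]]
  ],
  "fingers": 0
}}

```text
time_s: 17.6
eef_pos: [0.5749, -0.0195, 0.0486]
eef_rot: [0.001, 0.73, 0.684, 0.0]
wrist_force: [-0.3, 0.1, 6.0]
opening: 0.605
```

```bash
python3 - <<'E'
from h import *
o=telemetry.get_obs();print(o['wrist_force'],o['opening'])
shot('side','s6.png'); im=cv2.imread('pics/s6.png')[150:280,200:340]; cv2.imwrite('pics/s6z.png',cv2.resize(im,None,fx=4,fy=4,interpolation=2))
E
```

```text
[-0.26308007  0.05139525  5.98991381] 0.6053656342800419
```

View pics/s6z.png

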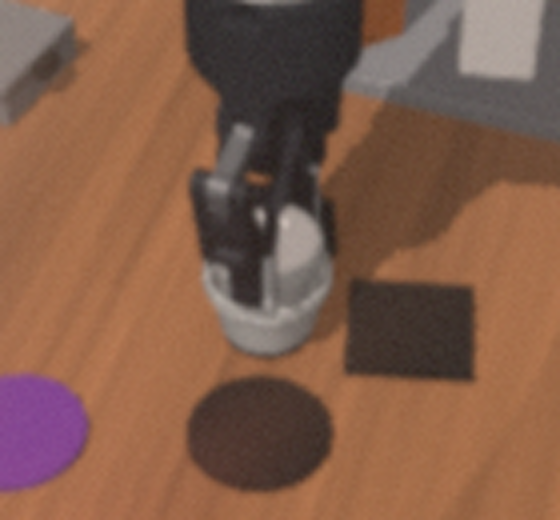

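{"op": "step_arm", "data": {
  "plan": [
    [[0,0,-0.001],[0,0,0]],
    [[0,0,-0.002],[0,0,0]],
    [[0,0,-0.004],[0,0,0]],
    [[0,0,-0.005],[0,0,0]],
    [[0,0,-0.005],[0,0,0]]
  ]
}}

```text
time_s: 18.15
eef_pos: [0.5742, -0.0193, 0.0528]
eef_rot: [0.0, 0.73, 0.684, 0.0]
wrist_force: [0.3, -0.1, -0.0]
opening: 0.603
```

```bash
python3 - <<'E'
from h import *
o=telemetry.get_obs();print(o['wrist_force'],o['opening'])
shot('side','s7.png'); im=cv2.imread('pics/s7.png')[150:280,200:340]; cv2.imwrite('pics/s7z.png',cv2.resize(im,None,fx=4,fy=4,interpolation=2))
E
```

```text
[ 0.33513001 -0.09961459 -0.00085907] 0.6025470128511945
```

View pics/s7z.png

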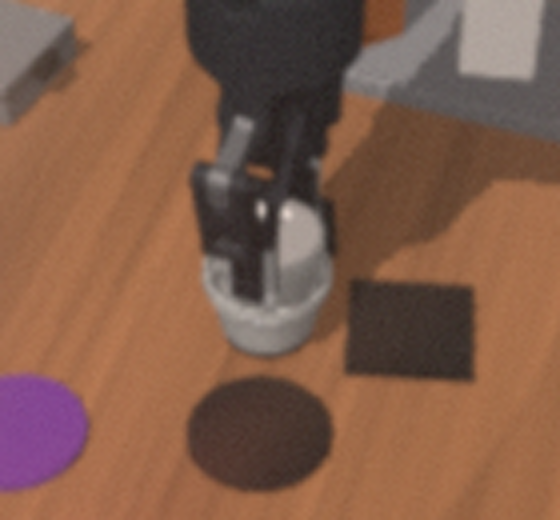

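{"op": "step_arm", "data": {
  "plan": [
    [[0,0,-0.002],[0,0,0]],
    [[0,0,-0.004],[0,0,0]],
    [[0,0,-0.006],[0,0,0]],
    [[0,0,-0.007],[0,0,0]]
  ]
}}

```text
time_s: 18.6
eef_pos: [0.5744, -0.0193, 0.0602]
eef_rot: [0.0, 0.73, 0.684, 0.0]
wrist_force: [0.2, 1.1, -1.0]
opening: 0.606
```

```bash
python3 - <<'E'
from h import *
o=telemetry.get_obs();print(o['wrist_force'],o['opening'])
shot('side','s8.png'); im=cv2.imread('pics/s8.png')[150:280,200:340]; cv2.imwrite('pics/s8z.png',cv2.resize(im,None,fx=4,fy=4,interpolation=2))
E
```

```text
[ 0.24774982  1.11950235 -1.02170027] 0.6061137849874965
```

View pics/s8z.png

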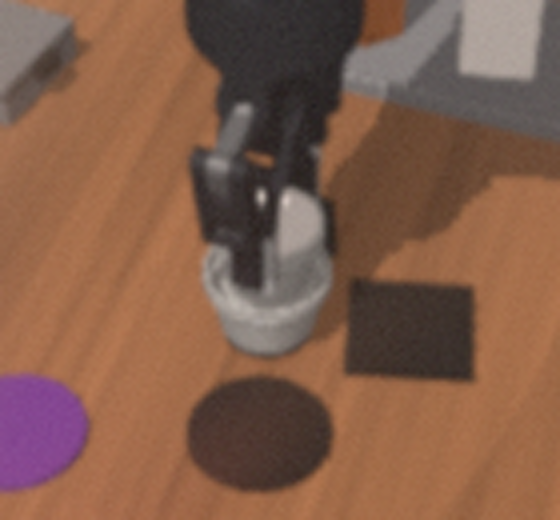

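```bash
python3 - <<'E'
from h import *
im=cv2.imread('pics/side0.png')
g=im.min(2)[340:420,190:320]; m=(g>120).astype('uint8')
n,l,s,c=cv2.connectedComponentsWithStats(m); k=1+s[1:,4].argmax(); cc=max(cv2.findContours((l==k).astype('uint8'),0,1)[0],key=len); e=cv2.fitEllipse(cc); print(s[k],e); print(px2w('side',e[0][0]+190,e[0][1]+340,.03).round(4))
go(.496,.2945,.12,86)
E
```

```text
[  40   21   54   53 2231] ((66.23114776611328, 47.29667663574219), (51.5850830078125, 53.22770309448242), 55.823150634765625)
[0.4964 0.296  0.03  ]
from [ 0.5745 -0.0193  0.0602] yaw 86.31 t 18.65 shift mm [308.1 -98.5 -59.9] rot [0.04 0.01 0.31] rows>= 6.58
```

{"op": "step_arm", "data": {
  "plan": [
    [[0,0,-0.015],[0,0,0]],
    [[0,0,-0.035],[0,0,0]],
    [[0,0,-0.055],[0,0,0]],
    [[0.015,-0.005,-0.06],[0,0,0]],
    [[0.045,-0.015,-0.06],[0,0,0]]
  ]
}}

```text
time_s: 19.15
eef_pos: [0.5635, 0.0261, 0.1218]
eef_rot: [0.002, 0.731, 0.683, 0.001]
wrist_force: [1.1, 0.2, -1.3]
opening: 0.605
```

```bash
python3 - <<'E'
from h import *
go(.496,.2945,.12,86)
E
```

```text
from [0.5635 0.0261 0.1218] yaw 86.14 t 19.15 shift mm [263.3 -85.4   1.3] rot [0.23 0.03 0.14] rows>= 5.54
```

{"op": "step_arm", "data": {
  "plan": [
    [[0.035,-0.011,0],[0,0,0]],
    [[0.075,-0.024,0],[0,0,0]],
    [[0.115,-0.037,0],[0,0,0]],
    [[0.155,-0.05,0],[0,0,0]],
    [[0.195,-0.063,0],[0,0,0]]
  ]
}}

```text
time_s: 19.65
eef_pos: [0.5102, 0.2277, 0.1198]
eef_rot: [-0.0, 0.729, 0.684, -0.0]
wrist_force: [0.6, 0.4, -0.5]
opening: 0.604
```

{"op": "step_arm", "data": {
  "plan": [
    [[0.035,-0.011,0],[0,0,0]],
    [[0.055,-0.018,0],[0,0,0]],
    [[0.065,-0.021,0.005],[0,0,0]],
    [[0.067,-0.022,0.015],[0,0,0]],
    [[0.067,-0.022,0.025],[0,0,0]]
  ]
}}

```text
time_s: 20.15
eef_pos: [0.4938, 0.2932, 0.0937]
eef_rot: [0.0, 0.729, 0.684, -0.0]
wrist_force: [-0.8, -0.1, -1.5]
opening: 0.601
```

```bash
python3 - <<'E'
from h import *
shot('wrist','w9.png');shot('side','s9.png')
go(.496,.295,.056,86)
E
```

```text
from [0.4929 0.292  0.0923] yaw 86.24 t 20.25 shift mm [ 3.3  3.1 36.2] rot [-0.23  0.11  0.24] rows>= 0.73
```

View pics/w9.png

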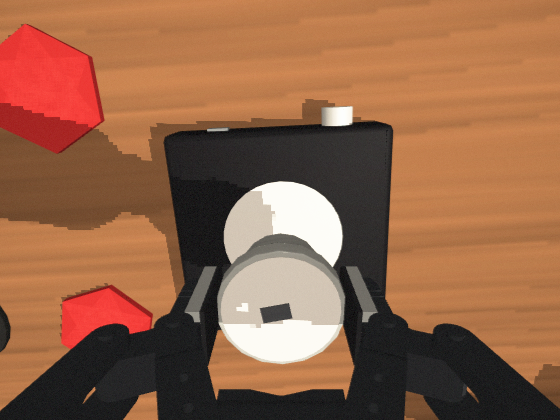

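View pics/s9.png

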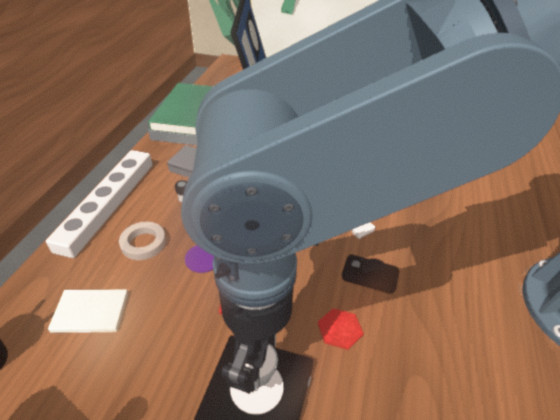

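```bash
python3 - <<'E'
from h import *
C=cal('wrist')
print(px2w('wrist',283.5,239.5,.03,C).round(4),px2w('wrist',281.5,301.5,.1027,C).round(4),telemetry.get_obs()['eef_pos'])
E
```

```text
[0.4949 0.2942 0.03  ] [0.4922 0.2933 0.1027] [0.49285109 0.29196024 0.09225325]
```

Plate and dish are consistent; shift by about 2 mm and lower slowly.

{"op": "step_arm", "data": {
  "plan": [
    [[0.002,0.002,0.01],[0,0,0]],
    [[0.002,0.002,0.02],[0,0,0]],
    [[0.002,0.002,0.028],[0,0,0]],
    [[0.002,0.002,0.033],[0,0,0]],
    [[0.002,0.002,0.0355],[0,0,0]]
  ]
}}

```text
time_s: 20.75
eef_pos: [0.496, 0.2951, 0.0584]
eef_rot: [-0.0, 0.73, 0.684, -0.001]
wrist_force: [0.7, 0.8, -1.0]
opening: 0.602
```

{"op": "step_arm", "data": {
  "plan": [
    [[0,0,0.0],[0,0,0]],
    [[0,0,0.0005],[0,0,0]]
  ]
}}

```text
time_s: 20.95
eef_pos: [0.4966, 0.2955, 0.0591]
eef_rot: [0.0, 0.73, 0.684, 0.0]
wrist_force: [-0.2, 0.5, -1.2]
opening: 0.604
```

{"op": "step_arm", "data": {
  "plan": [
    [[0,0,0],[0,0,0]],
    [[0,0,0],[0,0,0]],
    [[0,0,0],[0,0,0]]
  ],
  "fingers": 100
}}

```text
time_s: 21.25
eef_pos: [0.4966, 0.2955, 0.0592]
eef_rot: [0.0, 0.73, 0.684, 0.0]
wrist_force: [-0.1, 0.5, -0.1]
opening: 0.997
```

{"op": "step_arm", "data": {
  "plan": [
    [[0,0,-0.02],[0,0,0]],
    [[0,0,-0.05],[0,0,0]],
    [[0,0,-0.09],[0,0,0]],
    [[-0.01,0,-0.13],[0,0,0]],
    [[-0.04,0,-0.15],[0,0,0]]
  ]
}}

```text
time_s: 21.75
eef_pos: [0.4955, 0.2571, 0.2133]
eef_rot: [0.001, 0.729, 0.685, 0.003]
wrist_force: [1.4, 0.0, 0.1]
opening: 0.998
```

```bash
python3 - <<'E'
from h import *
shot('wrist','w10.png');go(.434,-.264,.2,86)
E
```

```text
from [0.4964 0.2529 0.2153] yaw 86.35 t 21.8 shift mm [-519.9  -29.5   14.9] rot [ 0.49 -0.02  0.35] rows>= 10.42
```

View pics/w10.png

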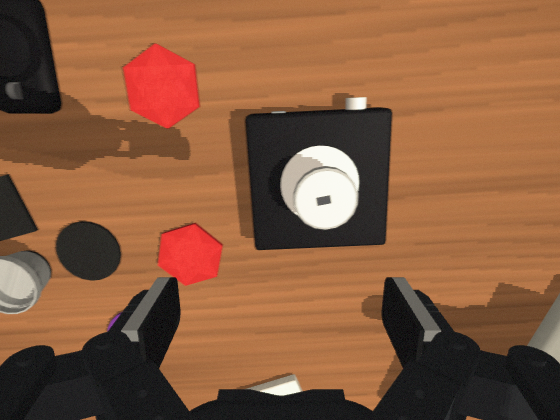

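```bash
python3 - <<'E'
from h import *
C=cal('wrist')
print(px2w('wrist',319.5,185,.03,C).round(4),px2w('wrist',326.5,197.5,.066,C).round(4))
print(px2w('wrist',326.5,197.5,.066+.0,C).round(4))
for z in(.03,.066):
    p=px2w('wrist',319.5,185,.03,C); print(w2px('wrist',[p[0],p[1],z],C))
E
```

```text
[0.4985 0.2898 0.03  ] [0.5004 0.2919 0.066 ]
[0.5004 0.2919 0.066 ]
[319.5 185. ]
[323.93369956 195.5598227 ]
```

{"op": "step_arm", "data": {
  "plan": [
    [[-0.035,-0.002,0],[0,0,0]],
    [[-0.075,-0.004,0],[0,0,0]],
    [[-0.12,-0.006,0],[0,0,0]],
    [[-0.165,-0.009,0],[0,0,0]],
    [[-0.21,-0.012,0],[0,0,0]]
  ]
}}

```text
time_s: 22.3
eef_pos: [0.4678, 0.0452, 0.2089]
eef_rot: [0.0, 0.729, 0.684, 0.0]
wrist_force: [-0.4, -0.9, -0.3]
opening: 1.003
```

{"op": "step_arm", "data": {
  "plan": [
    [[-0.045,-0.003,0],[0,0,0]],
    [[-0.09,-0.006,0],[0,0,0]],
    [[-0.135,-0.008,0],[0,0,0]],
    [[-0.18,-0.01,0],[0,0,0]],
    [[-0.22,-0.012,0],[0,0,0]]
  ]
}}

```text
time_s: 22.8
eef_pos: [0.4416, -0.1742, 0.209]
eef_rot: [0.0, 0.73, 0.684, 0.0]
wrist_force: [0.7, 0.8, -0.2]
opening: 0.997
```

{"op": "step_arm", "data": {
  "plan": [
    [[-0.035,-0.002,0],[0,0,0]],
    [[-0.06,-0.004,0],[0,0,0]],
    [[-0.075,-0.005,0],[0,0,0]],
    [[-0.08,-0.005,0],[0,0,0]],
    [[-0.08,-0.005,0],[0,0,0]]
  ]
}}

```text
time_s: 23.3
eef_pos: [0.432, -0.2514, 0.2086]
eef_rot: [-0.0, 0.73, 0.684, 0.0]
wrist_force: [0.4, -0.1, -1.2]
opening: 0.994
```

```bash
python3 - <<'E'
from h import *
shot('wrist','w11.png');go(.434,-.264,.087,86)
E
```

```text
from [ 0.432  -0.2508  0.2086] yaw 86.32 t 23.35 shift mm [-13.2   2.8 121.6] rot [-0.01 -0.04  0.32] rows>= 2.45
```

View pics/w11.png

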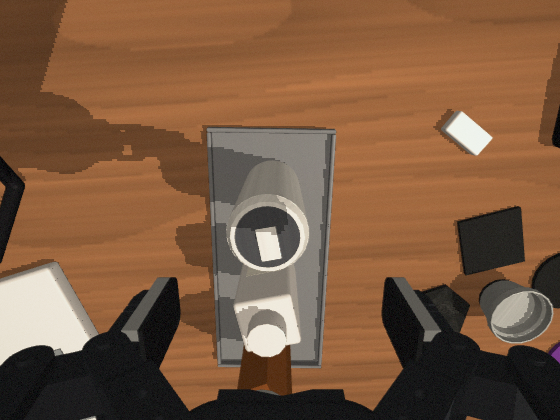

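```bash
python3 - <<'E'
from h import *
C=cal('wrist')
print('can',px2w('wrist',268,233,.140,C).round(4),'cap',px2w('wrist',266.5,340,.138,C).round(4),'lower',px2w('wrist',519,313,.041,C).round(4))
E
```

```text
can [ 0.432  -0.2578  0.14  ] cap [ 0.5125 -0.2651  0.138 ] lower [ 0.5718 -0.021   0.041 ]
```

{"op": "step_arm", "data": {
  "plan": [
    [[-0.011,0.003,0.02],[0,0,0]],
    [[-0.012,0.003,0.055],[0,0,0]],
    [[-0.012,0.003,0.09],[0,0,0]],
    [[-0.012,0.003,0.112],[0,0,0]],
    [[-0.012,0.003,0.121],[0,0,0]]
  ]
}}

```text
time_s: 23.85
eef_pos: [0.4332, -0.2611, 0.0854]
eef_rot: [-0.002, 0.729, 0.685, 0.0]
wrist_force: [-0.7, -1.1, -0.6]
opening: 1.002
```

{"op": "step_arm", "data": {
  "plan": [
    [[0,0,0],[0,0,0]],
    [[0,0,0],[0,0,0]]
  ]
}}

```text
time_s: 24.05
eef_pos: [0.435, -0.2638, 0.0889]
eef_rot: [0.001, 0.729, 0.684, 0.0]
wrist_force: [-0.8, -0.9, -0.2]
opening: 1.002
```

{"op": "step_arm", "data": {
  "plan": [
    [[0,0,0],[0,0,0]],
    [[0,0,0],[0,0,0]],
    [[0,0,0],[0,0,0]],
    [[0,0,0],[0,0,0]],
    [[0,0,0],[0,0,0]]
  ],
  "fingers": 0
}}

```text
time_s: 24.55
eef_pos: [0.435, -0.2638, 0.0892]
eef_rot: [0.001, 0.73, 0.684, 0.001]
wrist_force: [1.3, 3.7, 7.3]
opening: 0.609
```

```bash
python3 - <<'E'
from h import *
o=telemetry.get_obs();print(o['wrist_force'],o['opening'])
go(.5586,.0475,.17,86)
E
```

```text
[1.32578859 3.72985542 7.32429675] 0.6088744609763268
from [ 0.435  -0.2638  0.0892] yaw 86.29 t 24.55 shift mm [318.6 103.4 -80.6] rot [0.1  0.01 0.29] rows>= 6.89
```

{"op": "step_arm", "data": {
  "plan": [
    [[0,0,-0.02],[0,0,0]],
    [[0,0,-0.05],[0,0,0]],
    [[0.01,0.0,-0.075],[0,0,0]],
    [[0.04,0.005,-0.08],[0,0,0]],
    [[0.08,0.012,-0.08],[0,0,0]]
  ]
}}

```text
time_s: 25.05
eef_pos: [0.4522, -0.1858, 0.1699]
eef_rot: [0.002, 0.731, 0.683, 0.0]
wrist_force: [1.7, -0.4, -2.2]
opening: 0.61
```

{"op": "step_arm", "data": {
  "plan": [
    [[0.04,0.013,0],[0,0,0]],
    [[0.082,0.028,0],[0,0,0]],
    [[0.124,0.044,0],[0,0,0]],
    [[0.165,0.06,0],[0,0,0]],
    [[0.2,0.073,0],[0,0,0]]
  ]
}}

```text
time_s: 25.55
eef_pos: [0.5376, 0.0123, 0.1681]
eef_rot: [0.0, 0.729, 0.684, 0.0]
wrist_force: [0.5, -0.3, -1.8]
opening: 0.614
```

{"op": "step_arm", "data": {
  "plan": [
    [[0.022,0.01,0],[0,0,0]],
    [[0.033,0.016,0],[0,0,0]],
    [[0.038,0.018,0],[0,0,0]],
    [[0.038,0.018,0],[0,0,0]]
  ]
}}

```text
time_s: 25.95
eef_pos: [0.5573, 0.0467, 0.1677]
eef_rot: [-0.0, 0.729, 0.684, -0.0]
wrist_force: [-0.1, -0.8, -2.1]
opening: 0.605
```

```bash
python3 - <<'E'
from h import *
o=telemetry.get_obs();print(o['wrist_force'],o['opening'])
shot('wrist','w12.png')
go(.560,.0475,.09,86)
E
```

```text
[-0.12481128 -0.82149403 -2.1369245 ] 0.6047285569191838
from [0.5571 0.0461 0.1676] yaw 86.28 t 26.0 shift mm [ 1.6  2.8 77.6] rot [-0.03  0.03  0.28] rows>= 1.55
```

View pics/w12.png

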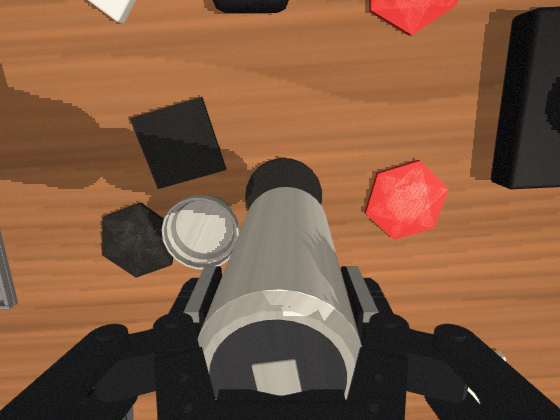

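{"op": "step_arm", "data": {
  "plan": [
    [[0.001,0.002,0.025],[0,0,0]],
    [[0.001,0.002,0.052],[0,0,0]],
    [[0.001,0.002,0.068],[0,0,0]],
    [[0.001,0.002,0.075],[0,0,0]],
    [[0.001,0.002,0.0765],[0,0,0]]
  ]
}}

```text
time_s: 26.5
eef_pos: [0.559, 0.0468, 0.0908]
eef_rot: [-0.0, 0.73, 0.683, -0.0]
wrist_force: [-0.4, -0.3, -2.1]
opening: 0.61
```

{"op": "step_arm", "data": {
  "plan": [
    [[0,0,0],[0,0,0]],
    [[0,0,0],[0,0,0]]
  ]
}}

```text
time_s: 26.7
eef_pos: [0.5603, 0.0474, 0.0924]
eef_rot: [0.001, 0.73, 0.684, 0.001]
wrist_force: [0.1, -0.2, -1.8]
opening: 0.612
```

```bash
python3 - <<'E'
from h import *
go(.560,.0475,.09,86)
E
```

```text
from [0.5603 0.0474 0.0924] yaw 86.28 t 26.7 shift mm [ 0.1 -0.3  2.4] rot [0.11 0.01 0.28] rows>= 0.05
```

Perfect laterally; lower 2 mm more, release, rise, and head to the bottle.

{"op": "step_arm", "data": {
  "plan": [
    [[0,0,0.001],[0,0,0]],
    [[0,0,0.002],[0,0,0]],
    [[0,0,0.002],[0,0,0]]
  ]
}}

```text
time_s: 27.0
eef_pos: [0.5603, 0.0478, 0.0903]
eef_rot: [0.001, 0.729, 0.684, 0.001]
wrist_force: [0.3, 0.3, 3.5]
opening: 0.61
```

{"op": "step_arm", "data": {
  "plan": [
    [[0,0,0],[0,0,0]],
    [[0,0,0],[0,0,0]],
    [[0,0,0],[0,0,0]],
    [[0,0,0],[0,0,0]]
  ],
  "fingers": 100
}}

```text
time_s: 27.4
eef_pos: [0.5594, 0.0478, 0.0892]
eef_rot: [-0.0, 0.73, 0.684, -0.0]
wrist_force: [0.6, 0.3, 0.3]
opening: 1.0
```

{"op": "step_arm", "data": {
  "plan": [
    [[0,0,-0.03],[0,0,0]],
    [[0,0,-0.07],[0,0,0]],
    [[0,0,-0.11],[0,0,0]],
    [[-0.02,0,-0.12],[0,0,-3]],
    [[-0.06,-0.005,-0.12],[0,0,-6]]
  ]
}}

```text
time_s: 27.9
eef_pos: [0.5527, -0.0109, 0.2126]
eef_rot: [0.002, 0.691, 0.723, 0.002]
wrist_force: [0.1, -0.5, 0.8]
opening: 0.998
```

```bash
python3 - <<'E'
from h import *
shot('wrist','w13.png')
go(.514,-.2687,.2,98)
E
```

```text
from [ 0.5508 -0.0172  0.2109] yaw 92.58 t 27.95 shift mm [-249.6  -48.1   11.9] rot [ 0.12  0.26 -5.42] rows>= 5.09
```

View pics/w13.png

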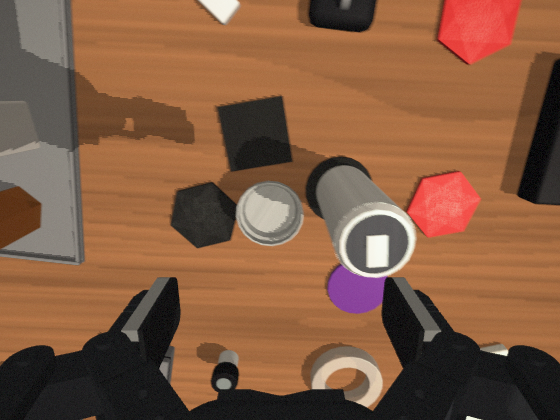

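{"op": "step_arm", "data": {
  "plan": [
    [[-0.04,-0.008,0.003],[0,0,-3]],
    [[-0.085,-0.016,0.006],[0,0,-5.4]],
    [[-0.13,-0.025,0.01],[0,0,-5.4]],
    [[-0.175,-0.034,0.01],[0,0,-5.4]],
    [[-0.215,-0.042,0.01],[0,0,-5.4]]
  ]
}}

```text
time_s: 28.45
eef_pos: [0.5165, -0.2302, 0.1989]
eef_rot: [-0.0, 0.658, 0.753, -0.0]
wrist_force: [-0.1, 0.2, -0.6]
opening: 0.999
```

{"op": "step_arm", "data": {
  "plan": [
    [[-0.018,-0.001,0],[0,0,0]],
    [[-0.026,-0.002,0],[0,0,0]],
    [[-0.028,-0.002,0],[0,0,0]],
    [[-0.028,-0.002,0],[0,0,0]]
  ]
}}

```text
time_s: 28.85
eef_pos: [0.5194, -0.2551, 0.1991]
eef_rot: [-0.0, 0.658, 0.753, 0.0]
wrist_force: [-0.0, 0.6, 0.3]
opening: 1.001
```

```bash
python3 - <<'E'
from h import *
go(.514,-.2687,.087,98)
E
```

```text
from [ 0.5194 -0.2551  0.1991] yaw 97.76 t 28.85 shift mm [-12.9  -7.1 112. ] rot [-0.01 -0.05 -0.24] rows>= 2.26
```

{"op": "step_arm", "data": {
  "plan": [
    [[-0.013,-0.007,0.02],[0,0,0]],
    [[-0.013,-0.007,0.05],[0,0,0]],
    [[-0.013,-0.007,0.085],[0,0,0]],
    [[-0.013,-0.007,0.105],[0,0,0]],
    [[-0.013,-0.007,0.1115],[0,0,0]]
  ]
}}

```text
time_s: 29.35
eef_pos: [0.5128, -0.2671, 0.0851]
eef_rot: [-0.003, 0.657, 0.754, 0.0]
wrist_force: [-0.1, 0.5, -0.4]
opening: 0.998
```

{"op": "step_arm", "data": {
  "plan": [
    [[0,0,0],[0,0,0]],
    [[0,0,0],[0,0,0]]
  ]
}}

```text
time_s: 29.55
eef_pos: [0.515, -0.27, 0.0891]
eef_rot: [0.001, 0.658, 0.753, 0.0]
wrist_force: [0.4, -0.6, -0.1]
opening: 1.0
```

{"op": "step_arm", "data": {
  "plan": [
    [[0,0,0],[0,0,0]],
    [[0,0,0],[0,0,0]],
    [[0,0,0],[0,0,0]],
    [[0,0,0],[0,0,0]],
    [[0,0,0],[0,0,0]]
  ],
  "fingers": 0
}}

```text
time_s: 30.05
eef_pos: [0.5144, -0.2702, 0.0888]
eef_rot: [0.001, 0.658, 0.753, 0.0]
wrist_force: [-1.5, 2.4, 5.9]
opening: 0.512
```

```bash
python3 - <<'E'
from h import *
o=telemetry.get_obs();print(o['wrist_force'],o['opening'])
go(.509,-.0375,.17,98)
E
```

```text
[-1.45201917  2.42395479  5.88800824] 0.5118294613835244
from [ 0.5144 -0.2702  0.0888] yaw 97.7 t 30.05 shift mm [231.3  25.9 -81.2] rot [ 0.06  0.03 -0.3 ] rows>= 4.93
```

{"op": "step_arm", "data": {
  "plan": [
    [[0,0,-0.02],[0,0,0]],
    [[0,0,-0.045],[0,0,0]],
    [[0.01,0.001,-0.07],[0,0,0]],
    [[0.04,0.005,-0.075],[0,0,0]],
    [[0.08,0.009,-0.075],[0,0,0]]
  ]
}}

```text
time_s: 30.55
eef_pos: [0.5128, -0.1907, 0.1643]
eef_rot: [0.002, 0.659, 0.752, 0.0]
wrist_force: [0.7, 0.3, -2.3]
opening: 0.513
```

{"op": "step_arm", "data": {
  "plan": [
    [[0.04,0.005,0],[0,0,0]],
    [[0.08,0.009,0],[0,0,0]],
    [[0.115,0.014,0],[0,0,0]],
    [[0.138,0.016,0],[0,0,0]],
    [[0.15,0.017,0],[0,0,0]]
  ]
}}

```text
time_s: 31.05
eef_pos: [0.5081, -0.0368, 0.1624]
eef_rot: [-0.001, 0.657, 0.754, -0.0]
wrist_force: [-0.4, -0.3, -2.7]
opening: 0.507
```

{"op": "step_arm", "data": {
  "plan": [
    [[0,0,0],[0,0,0]],
    [[0,0,0],[0,0,0]]
  ]
}}

```text
time_s: 31.25
eef_pos: [0.509, -0.0395, 0.1628]
eef_rot: [0.0, 0.658, 0.753, -0.0]
wrist_force: [-0.5, -0.5, -2.5]
opening: 0.51
```

```bash
python3 - <<'E'
from h import *
shot('wrist','w14.png')
go(.510,-.0375,.0895,98)
E
```

```text
from [ 0.509  -0.0398  0.1628] yaw 97.66 t 31.3 shift mm [ 2.2  1.2 73.3] rot [ 0.    0.04 -0.34] rows>= 1.47
```

View pics/w14.png

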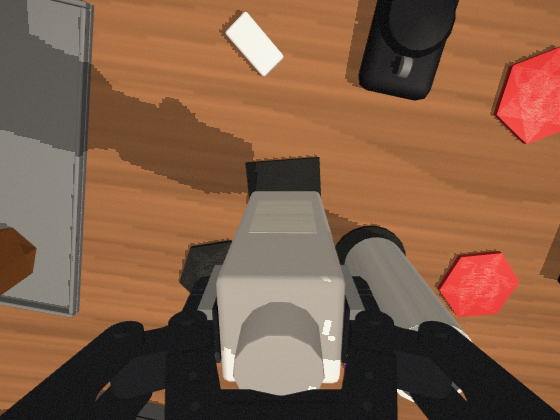

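{"op": "step_arm", "data": {
  "plan": [
    [[0.002,0.001,0.025],[0,0,0]],
    [[0.002,0.001,0.05],[0,0,0]],
    [[0.002,0.001,0.064],[0,0,0]],
    [[0.002,0.001,0.071],[0,0,0]],
    [[0.002,0.001,0.073],[0,0,0]]
  ]
}}

```text
time_s: 31.8
eef_pos: [0.5095, -0.0373, 0.0896]
eef_rot: [-0.0, 0.658, 0.753, -0.0]
wrist_force: [-2.6, 1.8, 4.1]
opening: 0.509
```

{"op": "step_arm", "data": {
  "plan": [
    [[0,0,0],[0,0,0]],
    [[0,0,0],[0,0,0]]
  ]
}}

```text
time_s: 32.0
eef_pos: [0.5104, -0.0369, 0.0907]
eef_rot: [0.001, 0.658, 0.753, 0.0]
wrist_force: [-0.2, -0.6, -2.7]
opening: 0.507
```

```bash
python3 - <<'E'
from h import *
go(.510,-.0375,.0895,98)
E
```

```text
from [ 0.5104 -0.0369  0.0907] yaw 97.7 t 32.0 shift mm [-0.5 -0.4  1.2] rot [ 0.1   0.04 -0.3 ] rows>= 0.04
```

{"op": "step_arm", "data": {
  "plan": [
    [[0,0,0.001],[0,0,0]],
    [[0,0,0.0015],[0,0,0]]
  ]
}}

```text
time_s: 32.2
eef_pos: [0.5105, -0.0367, 0.0895]
eef_rot: [0.001, 0.658, 0.753, 0.0]
wrist_force: [-2.5, 1.2, 8.9]
opening: 0.508
```

{"op": "step_arm", "data": {
  "plan": [
    [[0,0,0],[0,0,0]],
    [[0,0,0],[0,0,0]],
    [[0,0,0],[0,0,0]],
    [[0,0,0],[0,0,0]]
  ],
  "fingers": 100
}}

```text
time_s: 32.6
eef_pos: [0.5096, -0.0366, 0.0883]
eef_rot: [0.0, 0.658, 0.753, 0.0]
wrist_force: [0.6, -0.2, 0.4]
opening: 1.0
```

{"op": "step_arm", "data": {
  "plan": [
    [[0,0,-0.03],[0,0,0]],
    [[0,0,-0.07],[0,0,0]],
    [[0,0,-0.11],[0,0,0]],
    [[-0.025,0.01,-0.12],[0,0,4]],
    [[-0.065,0.025,-0.12],[0,0,9]]
  ]
}}

```text
time_s: 33.1
eef_pos: [0.5446, -0.0971, 0.2117]
eef_rot: [0.002, 0.715, 0.699, 0.001]
wrist_force: [0.9, 0.1, 0.0]
opening: 1.001
```

```bash
python3 - <<'E'
from h import *
go(.5953,-.2756,.2,80)
E
```

```text
from [ 0.5446 -0.0971  0.2117] yaw 88.71 t 33.1 shift mm [-177.3   54.6   12.2] rot [0.31 0.06 8.71] rows>= 3.72
```

{"op": "step_arm", "data": {
  "plan": [
    [[-0.04,0.012,0.003],[0,0,4]],
    [[-0.08,0.025,0.006],[0,0,8]],
    [[-0.12,0.038,0.008],[0,0,8.7]],
    [[-0.155,0.048,0.008],[0,0,8.7]],
    [[-0.17,0.053,0.008],[0,0,8.7]]
  ]
}}

```text
time_s: 33.6
eef_pos: [0.5922, -0.2721, 0.1998]
eef_rot: [0.0, 0.767, 0.642, -0.0]
wrist_force: [-0.1, 0.1, 0.1]
opening: 1.001
```

{"op": "step_arm", "data": {
  "plan": [
    [[0,0,0],[0,0,0]],
    [[0,0,0],[0,0,0]]
  ]
}}

```text
time_s: 33.8
eef_pos: [0.5919, -0.2678, 0.1999]
eef_rot: [-0.001, 0.766, 0.643, 0.0]
wrist_force: [-0.3, 0.3, -0.0]
opening: 0.996
```

```bash
python3 - <<'E'
from h import *
shot('wrist','w15.png')
go(.5953,-.2756,.087,80)
E
```

```text
from [ 0.5919 -0.2672  0.2   ] yaw 80.05 t 33.85 shift mm [ -7.8   4.9 113. ] rot [-0.05 -0.05  0.05] rows>= 2.27
```

View pics/w15.png

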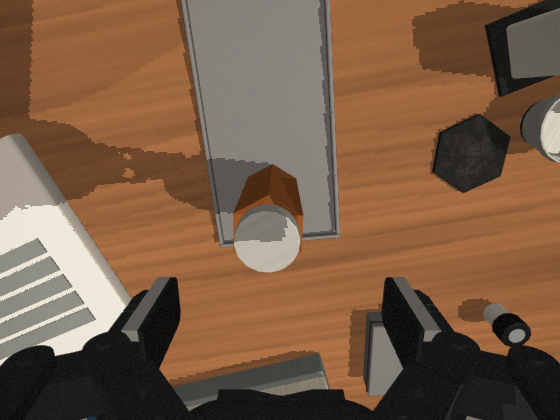

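```bash
python3 - <<'E'
from meas import *
C=cal('wrist')
print(px2w('wrist',267.5,238.5,.132,C).round(4)); blobs('pics/w15.png','wrist',C,(425,105,515,200))
E
```

```text
[ 0.5943 -0.2752  0.132 ]
wrist [ 432  114   78   79 4196] [470.3 152.9] [ 0.5926 -0.0867  0.005 ]
```

{"op": "step_arm", "data": {
  "plan": [
    [[-0.007,0.005,0.02],[0,0,0]],
    [[-0.007,0.005,0.05],[0,0,0]],
    [[-0.007,0.005,0.085],[0,0,0]],
    [[-0.007,0.005,0.105],[0,0,0]],
    [[-0.007,0.005,0.112],[0,0,0]]
  ]
}}

```text
time_s: 34.35
eef_pos: [0.5943, -0.2735, 0.0855]
eef_rot: [-0.003, 0.765, 0.644, -0.001]
wrist_force: [-0.2, 0.5, -0.3]
opening: 1.007
```

{"op": "step_arm", "data": {
  "plan": [
    [[0,0,0],[0,0,0]],
    [[0,0,0],[0,0,0]]
  ]
}}

```text
time_s: 34.55
eef_pos: [0.5968, -0.2764, 0.0899]
eef_rot: [0.001, 0.766, 0.643, 0.0]
wrist_force: [0.3, -0.5, 0.6]
opening: 1.0
```

{"op": "step_arm", "data": {
  "plan": [
    [[0,0,0],[0,0,0]],
    [[0,0,0],[0,0,0]],
    [[0,0,0],[0,0,0]],
    [[0,0,0],[0,0,0]],
    [[0,0,0],[0,0,0]]
  ],
  "fingers": 0
}}

```text
time_s: 35.05
eef_pos: [0.5967, -0.2772, 0.0897]
eef_rot: [0.001, 0.766, 0.643, 0.0]
wrist_force: [-0.8, -1.2, 6.5]
opening: 0.532
```

```bash
python3 - <<'E'
from h import *
o=telemetry.get_obs();print(o['wrist_force'],o['opening'])
go(.595,-.0875,.17,80)
E
```

```text
[-0.75075593 -1.15442318  6.45471739] 0.5324112703405672
from [ 0.5967 -0.2772  0.0897] yaw 79.99 t 35.05 shift mm [186.5 -34.4 -80.6] rot [ 0.12  0.06 -0.  ] rows>= 4.12
```

{"op": "step_arm", "data": {
  "plan": [
    [[0,0,-0.02],[0,0,0]],
    [[0,0,-0.045],[0,0,0]],
    [[0.015,-0.003,-0.07],[0,0,0]],
    [[0.045,-0.008,-0.075],[0,0,0]],
    [[0.085,-0.016,-0.075],[0,0,0]]
  ]
}}

```text
time_s: 35.55
eef_pos: [0.5953, -0.191, 0.1644]
eef_rot: [0.001, 0.767, 0.642, 0.0]
wrist_force: [-0.3, 0.8, -3.4]
opening: 0.529
```

{"op": "step_arm", "data": {
  "plan": [
    [[0.04,-0.007,0],[0,0,0]],
    [[0.07,-0.013,0],[0,0,0]],
    [[0.09,-0.016,0],[0,0,0]],
    [[0.1,-0.018,0],[0,0,0]],
    [[0.1,-0.018,0],[0,0,0]]
  ]
}}

```text
time_s: 36.05
eef_pos: [0.594, -0.0872, 0.1627]
eef_rot: [-0.001, 0.765, 0.643, -0.0]
wrist_force: [-0.0, -0.0, -2.9]
opening: 0.531
```

{"op": "step_arm", "data": {
  "plan": [
    [[0,0,0],[0,0,0]],
    [[0,0,0],[0,0,0]]
  ]
}}

```text
time_s: 36.25
eef_pos: [0.5945, -0.0898, 0.1632]
eef_rot: [0.0, 0.766, 0.642, -0.0]
wrist_force: [0.7, 1.0, -3.0]
opening: 0.533
```

```bash
python3 - <<'E'
from h import *
shot('wrist','w16.png')
go(.595,-.0875,.0905,80)
E
```

```text
from [ 0.5945 -0.0898  0.1632] yaw 79.92 t 36.3 shift mm [ 2.3  0.1 72.7] rot [-0.01  0.02 -0.08] rows>= 1.45
```

View pics/w16.png

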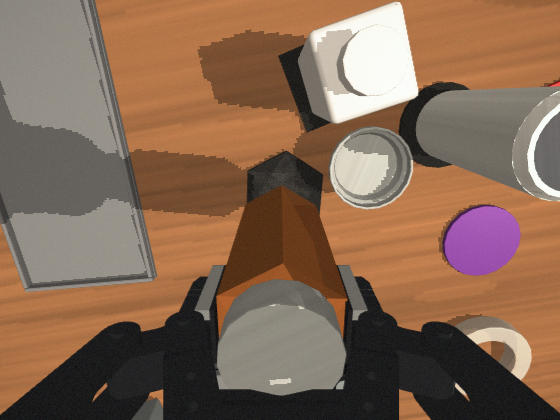

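{"op": "step_arm", "data": {
  "plan": [
    [[0.002,0,0.025],[0,0,0]],
    [[0.002,0,0.05],[0,0,0]],
    [[0.002,0,0.064],[0,0,0]],
    [[0.002,0,0.071],[0,0,0]],
    [[0.002,0,0.0725],[0,0,0]]
  ]
}}

```text
time_s: 36.8
eef_pos: [0.5953, -0.0872, 0.091]
eef_rot: [0.0, 0.766, 0.643, 0.0]
wrist_force: [-0.1, 0.2, -2.0]
opening: 0.533
```

{"op": "step_arm", "data": {
  "plan": [
    [[0,0,0.0005],[0,0,0]],
    [[0,0,0.0015],[0,0,0]],
    [[0,0,0.0015],[0,0,0]]
  ]
}}

```text
time_s: 37.1
eef_pos: [0.5957, -0.0869, 0.0907]
eef_rot: [0.001, 0.766, 0.643, 0.0]
wrist_force: [-1.2, -0.4, 4.1]
opening: 0.529
```

```bash
python3 - <<'E'
from h import *
go(.595,-.0875,.0905,80)
print(telemetry.get_obs()['wrist_force'])
E
```

```text
from [ 0.5957 -0.0869  0.0907] yaw 80.01 t 37.1 shift mm [-0.7 -0.6  0.2] rot [0.11 0.03 0.01] rows>= 0.02
[-1.22608591 -0.43992256  4.10253516]
```

In contact; release, rise, and move clear for a check.

{"op": "step_arm", "data": {
  "plan": [
    [[0,0,0],[0,0,0]],
    [[0,0,0],[0,0,0]],
    [[0,0,0],[0,0,0]],
    [[0,0,0],[0,0,0]]
  ],
  "fingers": 100
}}

```text
time_s: 37.5
eef_pos: [0.5949, -0.0864, 0.0893]
eef_rot: [0.0, 0.766, 0.643, 0.0]
wrist_force: [0.2, -0.6, 0.2]
opening: 1.001
```

{"op": "step_arm", "data": {
  "plan": [
    [[0,0,-0.03],[0,0,0]],
    [[0,0,-0.07],[0,0,0]],
    [[0,0,-0.11],[0,0,0]],
    [[0,0,-0.15],[0,0,0]],
    [[0,0,-0.19],[0,0,0]]
  ]
}}

```text
time_s: 38.0
eef_pos: [0.5946, -0.0864, 0.2809]
eef_rot: [-0.0, 0.766, 0.643, 0.0]
wrist_force: [0.7, -0.1, 0.3]
opening: 1.0
```

{"op": "step_arm", "data": {
  "plan": [
    [[-0.035,0,0],[0,0,0]],
    [[-0.08,0,0],[0,0,0]],
    [[-0.125,0,0],[0,0,0]],
    [[-0.17,0,0],[0,0,0]],
    [[-0.21,0,0],[0,0,0]]
  ]
}}

```text
time_s: 38.5
eef_pos: [0.5578, -0.2953, 0.2793]
eef_rot: [0.0, 0.766, 0.643, -0.0]
wrist_force: [0.9, 0.2, 0.3]
opening: 1.005
```

{"op": "step_arm", "data": {
  "plan": [
    [[-0.04,0,0],[0,0,0]],
    [[-0.07,0,0],[0,0,0]],
    [[-0.09,0,0],[0,0,0]],
    [[-0.1,0,0],[0,0,0]],
    [[-0.1,0,0],[0,0,0]]
  ]
}}

```text
time_s: 39.0
eef_pos: [0.5409, -0.3923, 0.279]
eef_rot: [-0.0, 0.766, 0.642, 0.0]
wrist_force: [-0.1, 0.8, 0.9]
opening: 1.0
```

```bash
python3 - <<'E'
from h import *
shot('top','t20.png');shot('side','s20.png');shot('wrist','w20.png')
im=cv2.imread('pics/top0.png')
a=cv2.imread('pics/t20.png')
E
```

```text
(no output)
```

View pics/t20.png

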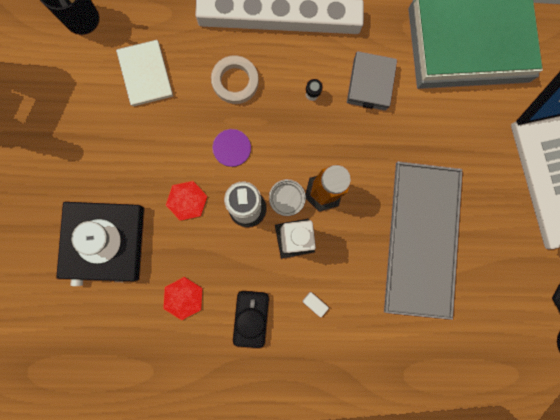

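View pics/s20.png

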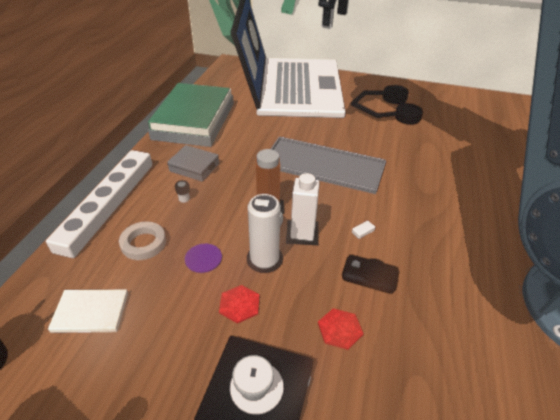

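```bash
python3 - <<'E'
import cv2,numpy as np
im=cv2.imread('pics/t20.png')
a=cv2.resize(im[205:280,55:155],(400,300),interpolation=2);b=cv2.resize(im[160:265,215:355],(400,300),interpolation=2)
s=cv2.imread('pics/s20.png'); c=cv2.resize(s[340:415,200:300],(400,300),interpolation=2); d=cv2.resize(s[140:275,230:410],(400,300),interpolation=2)
cv2.imwrite('pics/z20.png',np.vstack([np.hstack([a,b]),np.hstack([c,d])]))
E
```

View pics/z20.png

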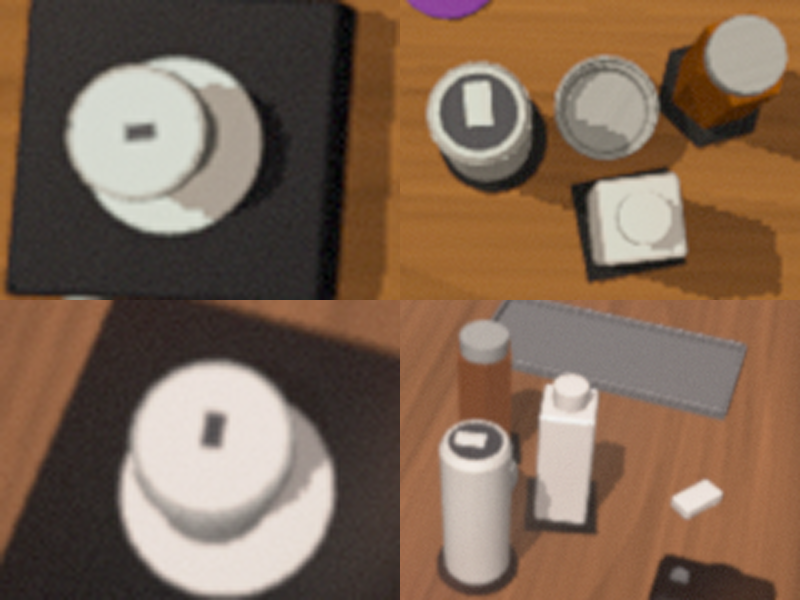

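```bash
python3 - <<'E'
from h import *
C=cal('top');S=cal('side')
print('dish top',px2w('top',55+137/4,205+132/4,.066,C).round(4),'side',px2w('side',200+212/4,340+436/4,.066,S).round(4))
f=lambda u,v:(215+(u-400)*140/400,160+v*105/300)
print('can',px2w('top',*f(479,110),.141,C).round(4),'cap',px2w('top',*f(645,218),.139,C).round(4),'jar',px2w('top',*f(747,56),.133,C).round(4),'lower',px2w('top',*f(606,108),.041,C).round(4))
print(telemetry.get_obs()['time_s'])
E
```

```text
dish top [0.4994 0.2943 0.066 ] side [0.4721 0.3807 0.066 ]
can [0.5604 0.0505 0.141 ] cap [ 0.5076 -0.0356  0.139 ] jar [ 0.594  -0.0882  0.133 ] lower [ 0.5761 -0.0201  0.041 ]
39.15
```

```bash
python3 - <<'E'
from h import *
print(px2w('side',253,374,.066).round(4))
print(ticket.hand_in())
E
```

```text
[0.5002 0.2959 0.066 ]
the job is handed in; nothing more can be done
None
```

The job is done and handed in. The jar, bottle and can went to the side tray. I then moved the upper dish to the white plate and put all three back on their own coasters, finishing at about 39 s of the allowed 138 s.

My last pictures, from the top and side cameras, showed everything upright:

| Item | Offset from its target |
|---|---|
| Can | about 3–4 mm from the round coaster's centre |
| Bottle | about 2 mm from the square coaster's centre |
| Jar | about 1 mm from the six-sided coaster's centre |
| Upper dish | about 4 mm from the plate's centre in both cameras |
| Lower dish | within about 1 mm of where it started |

These offsets come from centres I read off the pictures by eye, with calibration good to about 2 mm. The gripper was clear of everything.

- **First move:** I sent it in the wrong units. The arm limited it to one harmless 50 mm step.
- **Dish release:** the upper dish was let go about 3 mm above the plate and settled flat.
- **Dish check:** my first side-camera reading of the dish was wrong because of a cropping mistake. The corrected one agreed with the top camera.

The hand-in reports no verdict, so I don't know how it was judged.

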